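# Load the keyed cartridges into the test rack and shut the keeper

## Task

Load every keyed cartridge on the bench into a nest of the rack, any free nest, each turned so that its lug drops into the nest's slot and it sits fully home. If a round blanking plug without a lug is still parked in a nest, take it out and leave it in the grey tray, where blanking plugs belong; slide the keeper bar fully open where it is in the way, and when everything is loaded slide it fully shut over the nests. Leave the other things on the bench where they are.

Things in the scene. Friction and masses are not known exactly. Their poses are not given: they have to be found in the camera images.
- cartridge0_center (a point): Loose keyed cartridge, may be absent; point on its axis half-way up (32 mm over its underside). Brass body 44 mm in diameter, 20 mm high, with one square lug on its side (12 mm wide, 20 mm high, outer end 31 mm from the axis); above it a round aluminium grip 26 mm in diameter, 44 mm high (64 mm in all). x points along the lug, z up. 0.22 kg
- cartridge0_lug (a point): Middle of the outer end of the lug of cartridge 0: 31 mm from its axis, 10 mm over its underside
- cartridge1_center (a point): Loose keyed cartridge, may be absent; point on its axis half-way up (32 mm over its underside). Brass body 44 mm in diameter, 20 mm high, with one square lug on its side (12 mm wide, 20 mm high, outer end 31 mm from the axis); above it a round aluminium grip 26 mm in diameter, 44 mm high (64 mm in all). x points along the lug, z up. 0.22 kg
- cartridge1_lug (a point): Middle of the outer end of the lug of cartridge 1: 31 mm from its axis, 10 mm over its underside
- cartridge2_center (a point): Loose keyed cartridge, may be absent; point on its axis half-way up (32 mm over its underside). Brass body 44 mm in diameter, 20 mm high, with one square lug on its side (12 mm wide, 20 mm high, outer end 31 mm from the axis); above it a round aluminium grip 26 mm in diameter, 44 mm high (64 mm in all). x points along the lug, z up. 0.22 kg
- cartridge2_lug (a point): Middle of the outer end of the lug of cartridge 2: 31 mm from its axis, 10 mm over its underside
- cartridge3_center (a point): Loose keyed cartridge, may be absent; point on its axis half-way up (32 mm over its underside). Brass body 44 mm in diameter, 20 mm high, with one square lug on its side (12 mm wide, 20 mm high, outer end 31 mm from the axis); above it a round aluminium grip 26 mm in diameter, 44 mm high (64 mm in all). x points along the lug, z up. 0.22 kg
- cartridge3_lug (a point): Middle of the outer end of the lug of cartridge 3: 31 mm from its axis, 10 mm over its underside
- nest0: Fixed steel nest on the rack, 64 mm in diameter, 18 mm high; origin at the centre of its underside (10 mm over the table). Open-topped pocket 48 mm in diameter, floor 4 mm over the origin (14 mm deep), with one 16 mm wide slot through its wall, down to the floor, towards the nest's own x. A cartridge fully home stands on the floor, lug in the slot, its centre 36 mm over the origin
- nest1: Fixed steel nest on the rack, 64 mm in diameter, 18 mm high; origin at the centre of its underside (10 mm over the table). Open-topped pocket 48 mm in diameter, floor 4 mm over the origin (14 mm deep), with one 16 mm wide slot through its wall, down to the floor, towards the nest's own x. A cartridge fully home stands on the floor, lug in the slot, its centre 36 mm over the origin
- nest2: Fixed steel nest on the rack, 64 mm in diameter, 18 mm high; origin at the centre of its underside (10 mm over the table). Open-topped pocket 48 mm in diameter, floor 4 mm over the origin (14 mm deep), with one 16 mm wide slot through its wall, down to the floor, towards the nest's own x. A cartridge fully home stands on the floor, lug in the slot, its centre 36 mm over the origin
- nest3: Fixed steel nest on the rack, 64 mm in diameter, 18 mm high; origin at the centre of its underside (10 mm over the table). Open-topped pocket 48 mm in diameter, floor 4 mm over the origin (14 mm deep), with one 16 mm wide slot through its wall, down to the floor, towards the nest's own x. A cartridge fully home stands on the floor, lug in the slot, its centre 36 mm over the origin
- rack: Fixed aluminium baseplate 125 x 340 x 10 mm under the four nests; origin at its underside, under the middle of the row; y runs along the row (nests at -117, -39, +39, +117 mm, in any order), x points to the keeper bar, which slides along y 50 mm behind the row
- keeper (a joint): Slide of the keeper bar, m, growing along the rack's y: 0 = fully open, its four fingers midway between nests; 0.039 = fully shut, a finger over each nest up to 16 mm from its centre. Fingers 14 mm wide, 4 mm thick, underside 36.5 mm over the table, 2.5 mm over the body of a seated cartridge. 2 N moves it, it stays where left and may start anywhere; over a nest it blocks loading
- keeper_handle (a point): Upright steel post on the keeper bar by which it is moved, 14 mm in diameter, from 40 to 86 mm over the table; point on its axis at 70 mm; moves with the bar; its axes are the rack's
- blank0_center (a point): Loose blanking plug, may be absent, else parked in one of the nests: like a cartridge (44 mm brass body 20 mm high, 26 mm grip, 64 mm in all) but round, without a lug; point on its axis 32 mm over its underside, z up. 0.2 kg
- blank1_center (a point): The other blanking plug, the same as the first; may be absent, else already standing in the tray, on its +y side; point on its axis 32 mm over its underside
- tray: Fixed open grey tray, 130 (x) x 120 (y) x 24 mm, walls and floor about 4 to 5 mm; origin at the centre of its underside
- spacer_ring: bystander: flat steel ring, 54 mm in diameter, 12 mm high; origin under its centre
- big_nut: bystander: steel hexagon nut, 47 x 41 x 20 mm; origin under its centre
- seal_jar: bystander: white jar with red lid, 54 mm in diameter, 69 mm high; origin under its centre
- tube_stub: bystander: steel tube stub standing upright, 26 mm in diameter, 63 mm high; origin under its centre
Things that resemble listed ones, but are neither listed nor needed, are in the scene too. Leave any green look-alike of the part that bears blank0_center alone.

How it is judged:
By the outcome, as a careful person would: the job done as asked, in the order asked, and still so for the second after the job is handed in, with the robot touching nothing.
Of cartridge0, cartridge1, cartridge2, cartridge3 only 3 to 4 are there at a start; the rules pass over those that are not, and their reading is None.
Of blank0, blank1 only 1 to 2 are there at a start; the rules pass over those that are not, and their reading is None.
At some moment in a run one of cartridge0, cartridge1, cartridge2, cartridge3 may be knocked a few centimetres aside while the robot is not near it.
It also fails if it takes over 210 s, if anything falls off the work surface, if the arm or the gripper's body presses on something with over 40 N, if the wrist force passes 120 N, or if a joint passes its speed limit or range.

## Robot

A 6-joint arm with a two-finger parallel gripper is mounted at the origin on a cart in front of the work surface, level with it; the furniture and walls round the work are solid. World frame = base frame: x ahead of the robot, y to its left, z up, the work surface at z = 0. Lengths are in mm, angles in rad, forces in N, time in s.
With the tool pointing down it reaches from about 325 to 850 mm from the base axis. Payload 4.4 kg.
Tool frame: the origin (TCP) lies between the finger pads; the fingertips stand 17 mm ahead of it and the grasp point (between the pads) lies 2 mm behind it; z points along the fingers, y is the line along which they close (so a half turn about z gives the same grasp; the last joint's range is limited). The gripper opens to 94 mm and grips with 3 to 60 N. Pads are 16 mm wide; open, the fingers measure 119 mm over their backs; the gripper's body (75 mm by 177 mm) begins 78 mm behind the grasp point.
Start: joints at [-1.409, 0.207, 1.542, -0, 1.393, -0.15], TCP at [176.382, -547.281, 222.447] pointing down, gripper open.
Joint ranges: [-2.73, 2.73], [-0.86, 2.22], [0.23, 2.46], [-1.11, 4.25], [0.08, 2.63], [-2.82, 2.82]. Speed limits (rad/s): [2.79, 2.79, 3.14, 3.14, 3.14, 3.14].

## Interface

Orientations are given as a unit quaternion [x, y, z, w].
In Python, from station import sense, capture, calibration, job_done, search_frame, cut_out gives the robot as it stands.
- The arm moves only by the tool move_arm, never from a script. Its argument "rows" is a list of rows, each an object with "grip": the closure in counts, from 0 (fully open) to 255 (shut); "linear": the shift along the tool's x, y, z in cm, a list of three; "twist": the turn about the tool's z in rad. In form: [{"grip": grip, "linear": [tx, ty, tz], "twist": twist}, ...]. A call has 1 to 10 rows; each row is the pose to reach, as a shift and turn from the pose commanded when the call began, along the tool's axes at that moment; what a row does not reach only later rows make up. A row lasts 1/12 s, in which the tool goes at most 41.7 mm and 7.16 degrees, less where a joint would pass 70% of its speed; a pose out of reach is approached as far as the arm can. A call with a gripper value outside its range is refused whole. The fingers move at their own pace and stop on an object; "force" is the grip in N (left out, the last holds). Time passes only in rows, so rows that repeat a pose let the fingers close. It gives the time, the measured TCP pose, the force, the opening and the grip force at its end, in the units of the state.
- sense(): the state, without advancing time (a new reading comes with each control period).
- capture(name): name is "scene" or "top" or "wrist"; returns (picture, depth): 384x512x3 uint8, red, green, blue; 384x512 float32, mm along the optical axis (not along the pixel's ray), 0 where there is no reading.
- calibration(name): a dict with "fovy" (degrees; the focal length in pixels is half the picture's height over the tangent of half this angle, whatever the lens; pixels are square), "cx", "cy" (the principal point, pixels), "world_to_cam" (4x4, takes a point from world to camera coordinates). Camera axes: x right, y down, z forward; pixel columns grow to the right and rows downward; lengths in mm; the calibration is good to about 2 mm. The wrist camera is an equidistant fisheye: a pixel r from the principal point sees the ray r / f radians off the axis. A picture is of the moment at which its call begins: read the wrist's pose just before it. calibration takes no time and is no camera call; for the wrist camera it gives the pose at the moment of the call.
- job_done(): hands the job in; it is judged then, once.
Trained networks look in the newest picture that a camera, given by its name, has taken for a name from the list of things; names that differ only in an ending like _2 or _b are one class to them, and where a whole thing is asked for, a point or a joint stands for the part that bears it (a point fixed in the world has none). Each returns a list of dicts, best first, with "score" (0 to 1); they miss things now and then, are a little off and sometimes report something else, mostly with a low value. They report only what shows in the picture. A call takes as long as a camera call. They do not tell look-alikes from the thing itself.
- search_frame(camera, label): "bbox" ([centre column, centre row, width, height] in pixels, round what is visible of it).
- cut_out(camera, label): "mask" (384x512 bool, what is visible of it) and "bbox" ([centre column, centre row, width, height] in pixels, round what is visible of it).
The state is a dict: "time_s": time; "q": joint angles; "qvel": joint speeds; "joint_efforts": joint torques, N m; "tcp_pos": TCP position; "tcp_rot": TCP orientation; "ft_force": force on the tool from outside, world axes, zero at the start; "wrist_torque": the same for the moment, N m; "gripper_width": finger opening in mm; "finger_force": force on a finger pad.
Only numpy, scipy, OpenCV 4.12 (cv2) and the standard library are available. Lean on these libraries where they do the work, as an engineer would, in place of code of your own. Each camera call takes 0.05 s, during which the arm holds its last target. There are 200 camera calls.

## Working session

There is one attempt and no reset: what is moved stays moved. The work goes in short steps, Python scripts to look and compute and a tool call to move; the robot and the scene stay as the last step left them, time stands still between calls to the robot, and variables do not carry over. Pictures are saved under pics/ and viewed, at most 14 in all, crops included, and the job is handed in when it is done.

Besides the shell and the picture viewer there is one more tool, called after "Call:" as a command line: name --argument value ..., lists and objects as JSON in quotes. move_arm: Moves the arm, as the interface text tells. Its arguments: {"type":"object","properties":{"rows":{"type":"array","items":{"type":"object","properties":{"grip":{"type":"number"},"linear":{"type":"array","items":{"type":"number"}},"twist":{"type":"number"}}}},"force":{"type":"number"}},"required":["rows"]}

```bash
ls; mkdir -p pics
python3 - <<'E'
from station import *
import cv2,numpy as np
print(sense())
for n in ("scene","top","wrist"):
    p,d=capture(n); cv2.imwrite(f"pics/{n}0.png",p[:,:,::-1]); np.save(f"{n}0_d.npy",d)
    c=calibration(n); print(n,c)
E
```

```text
pics
{'time_s': 0.0, 'q': array([-1.40949861e+00,  2.07425967e-01,  1.54292733e+00, -1.81874414e-05,
        1.39351197e+00, -1.50488710e-01]), 'qvel': array([ 1.64505755e-03,  5.67260253e-04, -1.33533997e-03,  4.90512981e-04,
        6.01824648e-04,  9.96026305e-05]), 'joint_efforts': array([ 1.09451830e-03, -3.70874298e+01, -2.81416529e+01,  6.99466676e-02,
        3.61529435e-02, -1.63137552e-04]), 'tcp_pos': array([ 176.25194855, -546.51549391,  221.30002695]), 'tcp_rot': array([ 9.87872354e-01,  1.55264039e-01, -1.50903674e-05, -1.13624033e-03]), 'ft_force': array([-0.37402579,  0.12896435, -0.84627223]), 'wrist_torque': array([-0.00497895, -0.01501735,  0.03958889]), 'finger_force': 0.0, 'gripper_width': 94.01775302803249}
scene {'fovy': 48.73726729617513, 'cx': 253.73582477557517, 'cy': 194.66784847846094, 'world_to_cam': array([[-6.40731139e-01, -7.67616186e-01, -1.51327039e-02,
         3.76219807e+02],
       [-4.91597978e-01,  4.25318482e-01, -7.59891846e-01,
         3.55609338e+02],
       [ 5.89741499e-01, -4.79447161e-01, -6.49873360e-01,
         1.00297248e+03],
    
[... 267 characters left out ...]
       [-9.85200962e-01,  2.52112167e-02, -1.69538962e-01,
         6.06676502e+02],
       [ 1.69546186e-01, -1.86633852e-03, -9.85520475e-01,
         1.07925392e+03],
       [ 0.00000000e+00,  0.00000000e+00,  0.00000000e+00,
         1.00000000e+00]])}
wrist {'fovy': 65.70646984690485, 'cx': 261.82251162340674, 'cy': 195.40636398512726, 'world_to_cam': array([[ 3.05792452e-01, -9.52097149e-01, -1.41219282e-03,
        -5.74608962e+02],
       [-9.12261885e-01, -2.93422162e-01,  2.85800084e-01,
        -2.95657467e+01],
       [-2.72523814e-01, -8.61072188e-02, -9.58288223e-01,
         3.93493378e+02],
       [ 0.00000000e+00,  0.00000000e+00,  0.00000000e+00,
         1.00000000e+00]])}
```

View pics/top0.png

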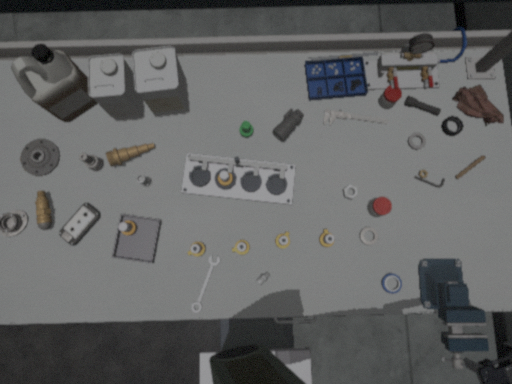

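View pics/scene0.png

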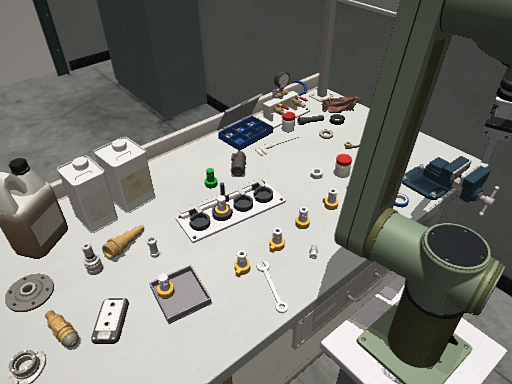

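The top view shows the rack at about (240,180) with nests at columns 201/226/252/277. A plug sits in the second nest (226,178), and the keeper post is at (237,160). Cartridges are at (196,249), (241,247), (284,240) and (328,239). The tray is at (137,238) with a plug at (127,227), and the green look-alike is at (246,129).

```bash
cat > h.py <<'E'
import numpy as np,cv2
from station import *
def rays(cal,uv,fish):
    uv=np.atleast_2d(uv).astype(float); f=192/np.tan(np.radians(cal["fovy"]/2))
    x=(uv-[cal["cx"],cal["cy"]])/f
    if fish:
        r=np.linalg.norm(x,axis=1)+1e-9
        d=np.c_[x*(np.sin(r)/r)[:,None],np.cos(r)]
    else: d=np.c_[x,np.ones(len(x))]
    R=cal["world_to_cam"][:3,:3];t=cal["world_to_cam"][:3,3]
    return -R.T@t, d@R
def onz(cal,uv,z,fish):
    o,d=rays(cal,uv,fish); return o+d*((z-o[2])/d[:,2])[:,None]
def project(cal,P,fish):
    P=np.atleast_2d(P); M=cal["world_to_cam"]; c=P@M[:3,:3].T+M[:3,3]
    f=192/np.tan(np.radians(cal["fovy"]/2))
    if fish:
        r=np.hypot(c[:,0],c[:,1])+1e-9; k=np.arctan2(r,c[:,2])/r; return c[:,:2]*k[:,None]*f+[cal["cx"],cal["cy"]]
    return c[:,:2]/c[:,2:]*f+[cal["cx"],cal["cy"]]
def cloud(cal,d,fish):
    v,u=np.mgrid[0:384,0:512]; o,r=rays(cal,np.c_[u.ravel(),v.ravel()],fish)
    zc=r@cal["world_to_cam"][2,:3]
    return (o+r*(d.ravel()/zc)[:,None]).reshape(384,512,3)
def rect(cal,pic,x0,x1,y0,y1,z,fish,s=0.5):
    "orthorectify to plane z: image up = +x, left = +y, s mm/px"
    h=int((x1-x0)/s);w=int((y1-y0)/s); i,j=np.mgrid[0:h,0:w]
    P=np.c_[(x1-i.ravel()*s),(y1-j.ravel()*s),np.full(h*w,z)]
    m=project(cal,P,fish).reshape(h,w,2).astype(np.float32)
    return cv2.remap(pic,m[...,0],m[...,1],cv2.INTER_LINEAR)
E
python3 - <<'E'
from h import *
cal=calibration("top"); p,d=capture("top"); C=cloud(cal,d,False)
for l in ["cartridge0_center","blank0_center","nest0","rack","keeper_handle","keeper","tray"]:
    for r in cut_out("top",l)[:8]:
        m=r["mask"]&(d>0); 
        q=C[m]; z=np.percentile(q[:,2],95) if len(q) else 0
        print(l,round(r["score"],2),np.round(r["bbox"]),"top pts",np.round(np.median(q[q[:,2]>z-6],0)) ,"z",np.round(z), "all",np.round(q.mean(0)))
E
```

```text
cartridge0_center 0.66 [197. 247.  23.  17.] top pts [445. 162.  65.] z 67.0 all [443. 161.  35.]
blank0_center 0.69 [143. 180.  16.  15.] top pts [651. 321.  63.] z 65.0 all [650. 320.  44.]
blank0_center 0.66 [137. 236.  52.  47.] top pts [484. 333.  25.] z 26.0 all [479. 342.   8.]
blank0_center 0.57 [224. 179.  15.  14.] top pts [654.  76.  78.] z 81.0 all [647.  76.  53.]
blank0_center 0.45 [246. 126.  14.  21.] top pts [809.  13.  65.] z 67.0 all [804.  11.  36.]
nest0 0.85 [251. 180.  20.  27.] top pts [637.  -0.  29.] z 32.0 all [643.   1.  21.]
nest0 0.61 [199. 176.  19.  24.] top pts [654. 153.  29.] z 31.0 all [663. 156.  21.]
nest0 0.55 [275. 183.  20.  23.] top pts [627. -75.  29.] z 31.0 all [633. -75.  20.]
nest0 0.46 [225. 178.  20.  21.] top pts [640.  86.  29.] z 32.0 all [646.  79.  26.]
rack 0.6 [240. 178. 116.  50.] top pts [693.  38.  41.] z 43.0 all [656.  37.  18.]
keeper_handle 0.58 [238. 167.  95.  21.] top pts [693.  35.  43.] z 47.0 all [693.  36.  42.]
keeper 0.95 [238. 166.  97.  21.] top pts [693.  39.  42.] z 46.0 all [695.  41.  37.]
tray 0.76 [135. 236.  52.  52.] top pts [469. 329.  24.] z 25.0 all [476. 342.   8.]
tray 0.5 [326. 238.  16.  16.] top pts [ 463. -219.   64.] z 67.0 all [ 465. -216.   36.]
```

Call:
move_arm --rows '[{"grip": 0, "linear": [3, -2.5, -3], "twist": 0.1}, {"grip": 0, "linear": [6, -5, -3], "twist": 0.2}, {"grip": 0, "linear": [9, -7.5, -3], "twist": 0.31}, {"grip": 0, "linear": [12, -10, -3], "twist": 0.31}, {"grip": 0, "linear": [15, -12.5, -3], "twist": 0.31}, {"grip": 0, "linear": [18, -15, -3], "twist": 0.31}, {"grip": 0, "linear": [21, -17.5, -3], "twist": 0.31}, {"grip": 0, "linear": [24, -20, -3], "twist": 0.31}, {"grip": 0, "linear": [27, -22, -3], "twist": 0.31}, {"grip": 0, "linear": [27, -22, -3], "twist": 0.31}]'

```text
time_s: 1.38
tcp_pos: [368.6, -250.2, 252.8]
tcp_rot: [1.0, 0.005, 0.001, -0.001]
ft_force: [-0.3, -0.8, 0.3]
gripper_width: 93.9
finger_force: 0.0
```

Call:
move_arm --rows '[{"grip": 0, "linear": [2, -3, 0], "twist": 0}, {"grip": 0, "linear": [4, -6.5, 0], "twist": 0}, {"grip": 0, "linear": [7, -10, 0], "twist": 0}, {"grip": 0, "linear": [9, -13.5, 0], "twist": 0}, {"grip": 0, "linear": [11, -17, 0], "twist": 0}, {"grip": 0, "linear": [13, -20, 0], "twist": 0}, {"grip": 0, "linear": [16, -24, 0], "twist": 0}, {"grip": 0, "linear": [18, -27, 0], "twist": 0}, {"grip": 0, "linear": [19, -29, 0], "twist": 0}, {"grip": 0, "linear": [19, -29, 0], "twist": 0}]'

```text
time_s: 2.22
tcp_pos: [557.1, 38.8, 252.2]
tcp_rot: [1.0, 0.003, 0.0, -0.001]
ft_force: [-0.9, -0.8, 1.0]
gripper_width: 93.8
finger_force: 0.0
```

Run:
```python
from h import *
s=sense(); print(s["q"],s["tcp_pos"])
cal=calibration("wrist"); p,d=capture("wrist"); cv2.imwrite("pics/w1.png",p[:,:,::-1]); np.savez("w1.npz",p=p,d=d,M=cal["world_to_cam"])
big=cv2.resize(p[:,:,::-1],(800,600),interpolation=cv2.INTER_CUBIC); cv2.imwrite("pics/w1b.png",big)
C=cloud(cal,d,True)
for l in ["cartridge0_center","cartridge0_lug","blank0_center","nest0","keeper_handle","rack"]:
    for r in cut_out("wrist",l)[:8]:
        m=r["mask"]&(d>0); q=C[m]; z=np.percentile(q[:,2],95) if len(q) else 0
        print(l,round(r["score"],2),np.round(r["bbox"]),"top",np.round(np.median(q[q[:,2]>z-6],0)) ,"z",np.round(z), "all",np.round(q.mean(0)))
```

```text
[-0.08637478  0.14890644  1.54680922  0.00170482  1.4451811   1.47738112] [557.13793181  38.83133586 252.2162147 ]
cartridge0_center 0.43 [195. 242.   4.  18.] top [552.  86. 238.] z 238.0 all [459. 135.  40.]
cartridge0_lug 0.75 [264. 104. 250. 120.] top [692.  37.  41.] z 42.0 all [658.  37.  19.]
cartridge0_lug 0.4 [175.  96.  48.  50.] top [656. 152.  29.] z 30.0 all [661. 154.  21.]
blank0_center 0.64 [233. 104.  40.  36.] top [652.  76.  79.] z 80.0 all [651.  73.  56.]
blank0_center 0.46 [286.   7.  29.  12.] top [790.   9.  21.] z 22.0 all [790.  10.  16.]
nest0 0.78 [294. 111.  49.  48.] top [636.  -2.  29.] z 30.0 all [641.  -1.  20.]
nest0 0.76 [175.  96.  50.  47.] top [656. 152.  29.] z 30.0 all [661. 154.  21.]
nest0 0.74 [349. 121.  50.  44.] top [625. -77.  29.] z 30.0 all [630. -78.  20.]
nest0 0.63 [235. 102.  48.  48.] top [650.  84.  29.] z 30.0 all [650.  78.  26.]
keeper_handle 0.97 [263.  81. 233.  61.] top [692.  37.  41.] z 44.0 all [692.  33.  42.]
rack 0.77 [263. 104. 248. 120.] top [692.  37.  41.] z 42.0 all [658.  37.  19.]
rack 0.49 [427. 232.  35.  45.] top [ 463. -219.   65.] z 66.0 all [ 468. -215.   34.]
```

View pics/w1b.png

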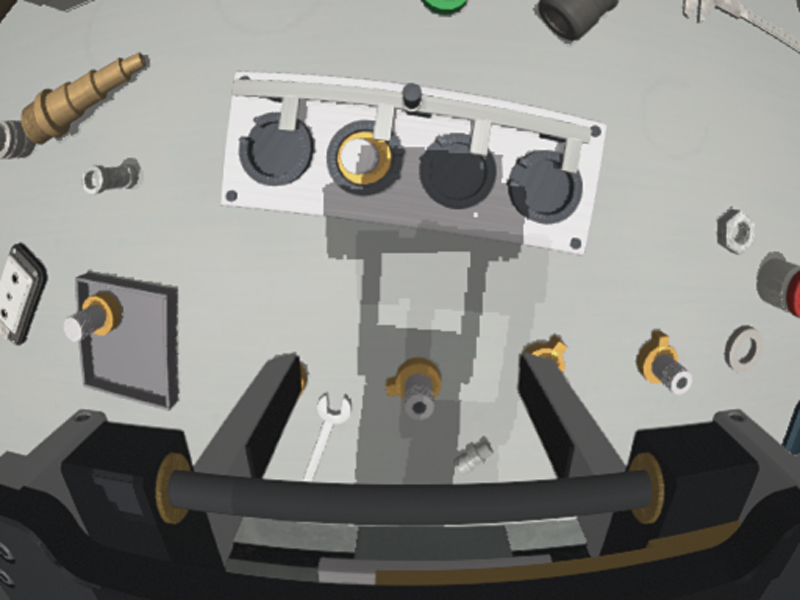

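The wrist view shows the keeper bar partly shut, with its fingers at the edge of the nests and the post at (412,95). A plug sits in the second nest from the left (360,155). The slots seem to open left or up-left. Cartridges are near (300,378, hidden by a finger), (415,380), (548,355) and (660,365).

Run:
```python
from h import *
cal=calibration("wrist"); z=np.load("w1.npz"); p,d=z["p"],z["d"]; C=cloud(cal,d,True)
q=C[(d>0)]; 
ok=(q[:,0]>570)&(q[:,0]<730)&(q[:,1]>-160)&(q[:,1]<240)
r=q[ok&(q[:,2]>7)&(q[:,2]<12)]; print("rack plane z",np.median(r[:,2]))
rm=q[ok&(q[:,2]>5)&(q[:,2]<60)]
print("rack rect",cv2.minAreaRect(rm[:,:2].astype(np.float32)))
from scipy.optimize import least_squares
cs=[]
for c in [(661,154),(650,76),(641,-1),(630,-78)]:
    c=np.array(c,float)
    for _ in range(6):
        R=q[(abs(q[:,2]-28.5)<3)&(np.hypot(*(q[:,:2]-c).T)<38)&(np.hypot(*(q[:,:2]-c).T)>20)]
        # fit annulus 24..32: push points inside band
        f=lambda c:(lambda rr:np.where(rr>32,rr-32,np.where(rr<24,24-rr,0)))(np.hypot(*(R[:,:2]-c).T))
        c=least_squares(f,c,loss="soft_l1").x
    s=q[(q[:,2]<22)&(q[:,2]>8)]; v=s[:,:2]-c; rr=np.hypot(*v.T); v=v[(rr>25.5)&(rr<31)]
    a=np.degrees(np.arctan2(v[:,1],v[:,0])); h,e=np.histogram(a,36,(-180,180))
    print(np.round(c,1),len(R),R[:,2].mean().round(1),{int(e[i]):int(h[i]) for i in np.where(h>1)[0]}); cs.append(c)
cs=np.array(cs); k=np.array([117,39,-39,-117])
t=np.polyfit(k,cs,1); print("fit",t, np.hypot(*t[0]), "yaw of y axis",np.arctan2(-t[0][0],t[0][1]))
h=q[(q[:,2]>60)&(q[:,2]<95)&ok]; print("tall pts", [np.round(np.median(h[m],0),1) for m in (h[:,0]>685,h[:,0]<675)], h[:,2].max())
I=rect(cal,p,570,730,-150,220,28,True); cv2.imwrite("pics/r28.png",cv2.resize(I[:,:,::-1],None,fx=1.08,fy=1.08))
```

```text
rack plane z 10.984698555738248
rack rect ((652.0579223632812, 30.648345947265625), (339.88897705078125, 126.1043930053711), 81.92662048339844)
[661.2 147.4] 678 28.8 {30: 3, 40: 12, 50: 15, 60: 11}
[650.2  70.1] 712 29.1 {-120: 8, -110: 15, -100: 16, -90: 8}
[639.5  -6.5] 716 29.2 {30: 12, 40: 15, 50: 15, 60: 7}
[628.4 -83.7] 656 29.3 {50: 15, 60: 14, 70: 16, 80: 3}
fit [[1.40061489e-01 9.86980961e-01]
 [6.44805770e+02 3.18358410e+01]] 0.9968694184926963 yaw of y axis -0.14096775964815522
tall pts [array([693.4,  31.7,  87.2]), array([649.6,  69.6,  78.8])] 89.5589663495341
```

View pics/r28.png

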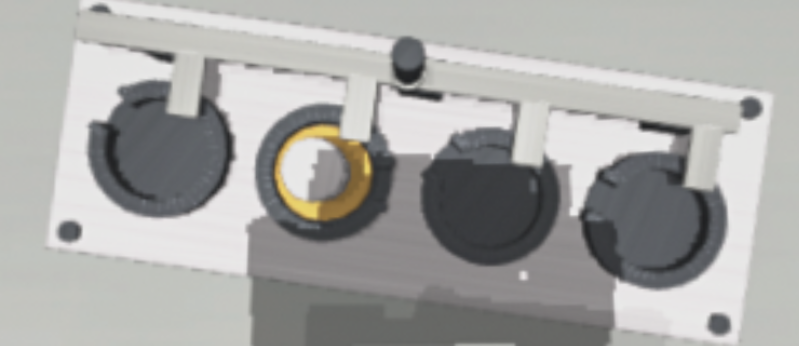

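Call:
move_arm --rows '[{"grip": 0, "linear": [4, 0.2, 1], "twist": 0.1}, {"grip": 0, "linear": [7.5, 0.4, 3], "twist": 0.14}, {"grip": 0, "linear": [11, 0.6, 5], "twist": 0.14}, {"grip": 0, "linear": [13.6, 0.7, 7], "twist": 0.14}, {"grip": 0, "linear": [13.6, 0.7, 10], "twist": 0.14}, {"grip": 0, "linear": [13.6, 0.7, 11.5], "twist": 0.14}, {"grip": 0, "linear": [13.6, 0.7, 11.5], "twist": 0.14}, {"grip": 0, "linear": [13.6, 0.7, 11.5], "twist": 0.14}]'

```text
time_s: 3.23
tcp_pos: [690.3, 27.5, 136.2]
tcp_rot: [0.998, -0.07, -0.001, 0.0]
ft_force: [-0.2, -0.5, 0.5]
gripper_width: 94.1
finger_force: 0.0
```

Run:
```python
from h import *
s=sense(); print(s["time_s"],s["q"],s["tcp_pos"],s["tcp_rot"],s["ft_force"])
cal=calibration("wrist"); p,d=capture("wrist"); C=cloud(cal,d,True)
q=C[(d>0)]; ok=(abs(q[:,0]-693)<25)&(abs(q[:,1]-31)<30)
h=q[ok&(q[:,2]>60)&(q[:,2]<95)]; print(len(h),np.median(h,0),h.min(0),h.max(0)); t=h[h[:,2]>84]; print(np.median(t,0),t.min(0),t.max(0))
cv2.imwrite("pics/w2.png",p[:,:,::-1])
```

```text
3.2333 [-8.52049337e-02  5.20700362e-01  1.30344400e+00 -5.69084806e-05
  1.32034268e+00  1.62516455e+00] [690.33052167  27.53355396 136.24644905] [ 9.97565354e-01 -6.97227985e-02 -1.44744778e-03  5.24047802e-06] [-0.22904021 -0.49163603  0.46566531]
400 [700.71463644  37.37308839  86.59958333] [691.12323204  31.4048744   60.17222801] [704.84961889  45.00377789  89.22812625]
[698.43861262  38.03966933  87.26623624] [691.12323204  31.77130819  84.14960293] [704.69040336  45.00377789  89.22812625]
```

View pics/w2.png

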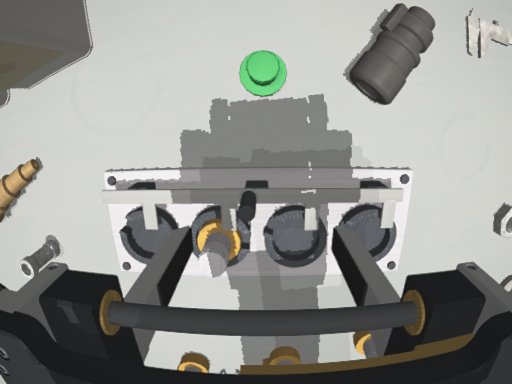

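The second view has the keeper bar horizontal with its post at (248,205). The fingers lie to the right of the nest centres, and the plug is at (215,240). The post estimate differs by 6 mm from the first one, so I'll check repeatability at rest.

Run:
```python
from h import *
for k in range(4):
    s=sense(); cal=calibration("wrist"); p,d=capture("wrist"); C=cloud(cal,d,True)
    q=C[(d>0)]; ok=(abs(q[:,0]-693)<25)&(abs(q[:,1]-31)<30)
    t=q[ok&(q[:,2]>84)&(q[:,2]<95)]; print(s["tcp_pos"].round(1),s["tcp_rot"].round(4),t.mean(0).round(1),(np.linalg.inv(cal["world_to_cam"])[:3,3]).round(1), s["qvel"].round(3))
cal=calibration("top"); p,d=capture("scene"); cal=calibration("scene"); C=cloud(cal,d,False); q=C[d>0]
ok=(abs(q[:,0]-693)<35)&(abs(q[:,1]-31)<30); t=q[ok&(q[:,2]>70)&(q[:,2]<95)]; print("scene",len(t),t.mean(0) if len(t) else 0)
```

```text
[691.6  27.7 138.4] [ 9.976e-01 -6.960e-02  5.000e-04  0.000e+00] [698.3  38.1  87.1] [774.3  15.5 301.6] [ 0.007 -0.03  -0.028  0.001 -0.005  0.002]
[692.4  27.8 139.7] [ 9.976e-01 -6.940e-02  1.700e-03  1.000e-04] [698.3  38.1  87.2] [774.7  15.7 303.1] [ 0.004 -0.018 -0.013  0.001 -0.003 -0.   ]
[692.7  28.  140.3] [ 0.9976 -0.0694  0.0022  0.    ] [698.4  38.1  87.2] [774.9  15.9 303.8] [ 0.005 -0.006 -0.003 -0.002 -0.001 -0.001]
[692.7  28.1 140.4] [ 0.9976 -0.0692  0.0023  0.    ] [698.3  38.1  87.2] [774.9  16.  303.9] [ 0.004  0.001  0.002 -0.    -0.001  0.   ]
scene 25 [694.08110873  41.58437416  81.75207032]
```

Call:
move_arm --force 15 --rows '[{"grip": 0, "linear": [0.4, -1.1, 1], "twist": 0}, {"grip": 0, "linear": [0.4, -1.1, 3.5], "twist": 0}, {"grip": 0, "linear": [0.4, -1.1, 6.5], "twist": 0}, {"grip": 0, "linear": [0.4, -1.1, 6.8], "twist": 0}, {"grip": 255, "linear": [0.4, -1.1, 6.8], "twist": 0}, {"grip": 255, "linear": [0.4, -1.1, 6.8], "twist": 0}, {"grip": 255, "linear": [0.4, -1.1, 6.8], "twist": 0}, {"grip": 255, "linear": [0.4, -1.1, 6.8], "twist": 0}, {"grip": 255, "linear": [0.4, -1.1, 6.8], "twist": 0}, {"grip": 255, "linear": [0.4, -1.1, 6.8], "twist": 0}]'

```text
time_s: 4.37
tcp_pos: [697.8, 38.7, 71.0]
tcp_rot: [0.998, -0.069, 0.001, -0.0]
ft_force: [-0.2, 0.4, 0.2]
gripper_width: 57.1
finger_force: 0.0
```

Call:
move_arm --rows '[{"grip": 255, "linear": [0, 0, 0], "twist": 0}, {"grip": 255, "linear": [0, 0, 0], "twist": 0}, {"grip": 255, "linear": [0, 0, 0], "twist": 0}, {"grip": 255, "linear": [0, 0, 0], "twist": 0}, {"grip": 255, "linear": [0, 0, 0], "twist": 0}, {"grip": 255, "linear": [0, 0, 0], "twist": 0}, {"grip": 255, "linear": [0, 0, 0], "twist": 0}, {"grip": 255, "linear": [0, 0, 0], "twist": 0}]'

```text
time_s: 5.03
tcp_pos: [696.8, 38.8, 69.4]
tcp_rot: [0.998, -0.069, -0.0, 0.0]
ft_force: [-0.3, 0.9, -0.3]
gripper_width: 13.6
finger_force: 15.0
```

Call:
move_arm --rows '[{"grip": 255, "linear": [0, 0.5, 0], "twist": 0}, {"grip": 255, "linear": [0, 1.0, 0], "twist": 0}, {"grip": 255, "linear": [0, 1.5, 0], "twist": 0}, {"grip": 255, "linear": [0, 2.0, 0], "twist": 0}, {"grip": 255, "linear": [0, 2.4, 0], "twist": 0}, {"grip": 255, "linear": [0, 2.6, 0], "twist": 0}, {"grip": 255, "linear": [0, 2.8, 0], "twist": 0}, {"grip": 255, "linear": [0, 2.8, 0], "twist": 0}, {"grip": 255, "linear": [0, 2.8, 0], "twist": 0}]'

```text
time_s: 5.78
tcp_pos: [693.2, 12.5, 69.4]
tcp_rot: [0.998, -0.069, 0.0, -0.001]
ft_force: [1.4, 5.4, -1.3]
gripper_width: 13.3
finger_force: 15.0
```

Call:
move_arm --rows '[{"grip": 255, "linear": [0, 0.1, 0], "twist": 0}, {"grip": 255, "linear": [0, 0.2, 0], "twist": 0}, {"grip": 255, "linear": [0, 0.3, 0], "twist": 0}, {"grip": 255, "linear": [0, 0.4, 0], "twist": 0}, {"grip": 255, "linear": [0, 0.4, 0], "twist": 0}, {"grip": 255, "linear": [0, 0.4, 0], "twist": 0}]'

```text
time_s: 6.28
tcp_pos: [693.2, 12.4, 69.3]
tcp_rot: [0.998, -0.069, 0.001, -0.004]
ft_force: [4.0, 12.6, -2.2]
gripper_width: 13.4
finger_force: 15.0
```

Call:
move_arm --rows '[{"grip": 255, "linear": [0, -0.5, 0], "twist": 0}, {"grip": 0, "linear": [0, -0.5, 0], "twist": 0}, {"grip": 0, "linear": [0, -0.5, 0], "twist": 0}, {"grip": 0, "linear": [0, -0.5, 0], "twist": 0}, {"grip": 0, "linear": [0, -0.5, 0], "twist": 0}, {"grip": 0, "linear": [0, -0.5, -3], "twist": 0}, {"grip": 0, "linear": [0, -0.5, -7], "twist": 0}, {"grip": 0, "linear": [-3, -1, -10], "twist": 0}, {"grip": 0, "linear": [-6, -1.5, -13], "twist": 0}, {"grip": 0, "linear": [-9, -2, -15], "twist": 0}]'

```text
time_s: 7.12
tcp_pos: [606.6, 38.6, 222.7]
tcp_rot: [0.998, -0.07, 0.002, 0.0]
ft_force: [0.8, 1.2, 0.5]
gripper_width: 70.5
finger_force: 0.0
```

Call:
move_arm --rows '[{"grip": 0, "linear": [-2, 0, -1], "twist": 0}, {"grip": 0, "linear": [-2, 0, -1], "twist": 0}, {"grip": 0, "linear": [-2, 0, -1], "twist": 0}, {"grip": 0, "linear": [-2, 0, -1], "twist": 0}]'

```text
time_s: 7.45
tcp_pos: [586.6, 41.5, 228.9]
tcp_rot: [0.998, -0.069, -0.0, 0.0]
ft_force: [-0.4, 0.4, -0.2]
gripper_width: 93.6
finger_force: 0.0
```

```bash
cat > nests.py <<'E'
from h import *
from scipy.optimize import least_squares
for i in range(7): capture("wrist")
s=sense(); cal=calibration("wrist"); p,d=capture("wrist"); print(s["tcp_pos"],s["qvel"].round(3))
C=cloud(cal,d,True); q=C[d>0]
np.savez("rackview.npz",q=q)
c0=np.array([(666,154),(655,76),(644,-1),(633,-78)],float)
def model(t): 
    y=np.array([np.sin(t[2]),np.cos(t[2])]); return t[:2]+np.outer([117,39,-39,-117],y)
t=np.array([650.,38,.139])
for _ in range(8):
    cc=model(t)
    Rs=[q[(abs(q[:,2]-28.5)<2.5)&(abs(np.hypot(*(q[:,:2]-c).T)-28)<9)][:,:2] for c in cc]
    f=lambda t:np.concatenate([(lambda rr:np.where(rr>32,rr-32,np.where(rr<24,24-rr,0)))(np.hypot(*(R-c).T)) for R,c in zip(Rs,model(t))])
    t=least_squares(f,t,loss="soft_l1").x
print("rack",t,"cost",abs(f(t)).mean(),[len(R) for R in Rs])
for c in model(t):
    v=q[(q[:,2]<22)&(q[:,2]>8)][:,:2]-c; rr=np.hypot(*v.T); v=v[(rr>25)&(rr<31)]
    a=np.arctan2(v[:,1],v[:,0]); m=np.degrees(np.angle(np.exp(1j*a).sum()))
    # slot centre: mid of lateral extent
    h,e=np.histogram(np.degrees(a),36,(-180,180))
    M=np.radians(m); lat=-v[:,0]*np.sin(M)+v[:,1]*np.cos(M); lat=lat[abs(lat)<14]
    corr=np.degrees((np.percentile(lat,3)+np.percentile(lat,97))/2/28)
    print(c.round(1),"slot",m.round(1),"corr",corr.round(1),np.percentile(lat,[3,97]).round(1),{int(e[i]):int(h[i]) for i in np.where(h>1)[0]})
I=rect(cal,p,580,730,-150,220,28,True); cv2.imwrite("pics/rk.png",cv2.resize(I[:,:,::-1],None,fx=1.08,fy=1.08))
h=q[(q[:,2]>70)&(q[:,2]<95)&(abs(q[:,0]-655)<40)&(abs(q[:,1]-76)<40)]; h=h[h[:,2]>np.percentile(h[:,2],90)-3]; print("plug top",h.mean(0),len(h),(h.min(0)+h.max(0))/2)
E
python3 nests.py
```

```text
[586.37866932  41.93266419 228.44243508] [ 0.004 -0.01   0.002 -0.     0.    -0.001]
rack [6.47288996e+02 3.79256826e+01 1.34417890e-01] cost 0.031829374980876346 [796, 854, 880, 804]
[663.  153.9] slot 55.6 corr -0.3 [-6.2  5.8] {40: 12, 50: 16, 60: 14}
[652.5  76.6] slot -102.8 corr 0.6 [-7.3  7.8] {-120: 17, -110: 20, -100: 18, -90: 9}
[642.1  -0.7] slot 50.9 corr -0.5 [-8.   7.5] {30: 12, 40: 18, 50: 19, 60: 15}
[631.6 -78. ] slot 65.9 corr 0.3 [-7.8  8.1] {50: 16, 60: 18, 70: 16, 80: 8}
plug top [651.93282135  75.61322853  78.79142086] 453 [652.13059348  75.43859758  78.66270131]
```

View pics/rk.png

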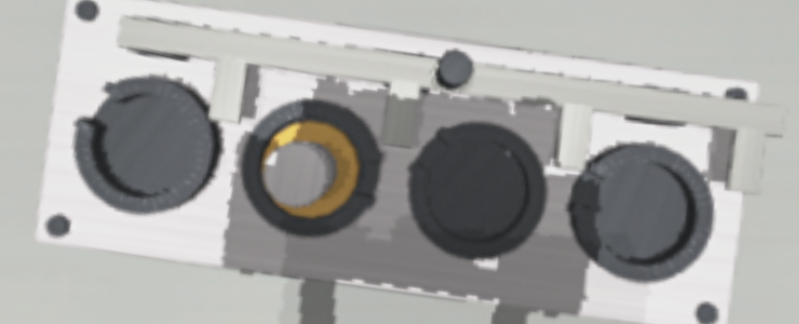

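The keeper is now fully open. The four nests are clear of fingers, with the plug in the second at (300,172). The slots are at A upper-left (90,105), B right (372,185), C upper-left (430,140) and D left (580,195), which matches the numbers. Next I take the plug.

Call:
move_arm --force 30 --rows '[{"grip": 0, "linear": [3, -2, 1], "twist": 0}, {"grip": 0, "linear": [6, -4.2, 3], "twist": 0}, {"grip": 0, "linear": [6, -4.2, 7], "twist": 0}, {"grip": 0, "linear": [6, -4.2, 10], "twist": 0}, {"grip": 0, "linear": [6, -4.2, 13], "twist": 0}, {"grip": 0, "linear": [6, -4.2, 15.5], "twist": 0}, {"grip": 0, "linear": [6, -4.2, 16.6], "twist": 0}, {"grip": 0, "linear": [6, -4.2, 16.6], "twist": 0}, {"grip": 0, "linear": [6, -4.2, 16.6], "twist": 0}, {"grip": 255, "linear": [6, -4.2, 16.6], "twist": 0}]'

```text
time_s: 8.68
tcp_pos: [653.3, 75.4, 65.7]
tcp_rot: [0.998, -0.069, 0.002, -0.0]
ft_force: [0.7, -0.4, -0.5]
gripper_width: 90.4
finger_force: 0.0
```

Call:
move_arm --rows '[{"grip": 255, "linear": [0, 0, 0], "twist": 0}, {"grip": 255, "linear": [0, 0, 0], "twist": 0}, {"grip": 255, "linear": [0, 0, 0], "twist": 0}, {"grip": 255, "linear": [0, 0, 0], "twist": 0}, {"grip": 255, "linear": [0, 0, 0], "twist": 0}, {"grip": 255, "linear": [0, 0, 0], "twist": 0}, {"grip": 255, "linear": [0, 0, 0], "twist": 0}, {"grip": 255, "linear": [0, 0, 0], "twist": 0}, {"grip": 255, "linear": [0, 0, 0], "twist": 0}, {"grip": 255, "linear": [0, 0, 0], "twist": 0}]'

```text
time_s: 9.52
tcp_pos: [651.5, 75.7, 63.4]
tcp_rot: [0.998, -0.069, -0.0, -0.0]
ft_force: [-0.4, 0.7, -1.3]
gripper_width: 25.4
finger_force: 30.0
```

Run:
```python
from h import *
cal=calibration("top"); p,d=capture("top"); C=cloud(cal,d,False); q=C[d>0]
g=q[(q[:,0]>400)&(q[:,0]<560)&(q[:,1]>260)&(q[:,1]<430)&(q[:,2]>2.5)&(q[:,2]<30)]
print(cv2.minAreaRect(g[:,:2].astype(np.float32)),len(g))
t=q[(q[:,0]>400)&(q[:,0]<560)&(q[:,1]>260)&(q[:,1]<430)&(q[:,2]>55)]; print("blank1 top",t.mean(0),len(t))
w=g[(g[:,2]>20)]; print(w.min(0),w.max(0)); f=g[(g[:,2]<9)]; print("floor",np.median(f,0),cv2.minAreaRect(f[:,:2].astype(np.float32)))
```

```text
((480.1324157714844, 345.1396179199219), (169.83651733398438, 158.22352600097656), 88.64241790771484) 1923
blank1 top [511.87681888 365.39176095  67.98744386] 75
[408.84844446 274.46914867  20.01336891] [554.6434022  411.74010317  29.51230214]
floor [472.96434746 338.22607474   4.90215814] ((480.1324157714844, 345.1396179199219), (169.83651733398438, 158.22352600097656), 88.64241790771484)
```

Call:
move_arm --rows '[{"grip": 255, "linear": [0, 0, -2], "twist": 0}, {"grip": 255, "linear": [0, 0, -5], "twist": 0}, {"grip": 255, "linear": [0, 0, -8], "twist": 0}, {"grip": 255, "linear": [-2.5, -2, -10], "twist": 0}, {"grip": 255, "linear": [-5.6, -4.5, -11], "twist": 0}, {"grip": 255, "linear": [-8.7, -7, -11], "twist": 0}, {"grip": 255, "linear": [-11.8, -9.5, -11], "twist": 0}, {"grip": 255, "linear": [-15, -12, -11], "twist": 0}, {"grip": 255, "linear": [-18, -14.5, -11], "twist": 0}, {"grip": 255, "linear": [-20.6, -16.6, -11], "twist": 0}]'

```text
time_s: 10.4
tcp_pos: [467.7, 269.6, 172.9]
tcp_rot: [0.998, -0.069, -0.001, 0.0]
ft_force: [0.3, 1.0, -2.0]
gripper_width: 25.7
finger_force: 30.0
```

Call:
move_arm --rows '[{"grip": 255, "linear": [-2.5, -2, 0], "twist": 0}, {"grip": 255, "linear": [-4.6, -3.6, 0], "twist": 0}, {"grip": 255, "linear": [-4.6, -3.6, 0], "twist": 0}, {"grip": 255, "linear": [-4.6, -3.6, 0], "twist": 0}]'

```text
time_s: 10.73
tcp_pos: [428.4, 310.8, 173.0]
tcp_rot: [0.998, -0.068, -0.0, 0.0]
ft_force: [0.9, -0.7, -1.5]
gripper_width: 25.6
finger_force: 30.0
```

Run:
```python
from h import *
for i in range(8): capture("wrist")
s=sense(); cal=calibration("wrist"); p,d=capture("wrist"); print(s["tcp_pos"],s["tcp_rot"],s["gripper_width"],s["finger_force"])
C=cloud(cal,d,True); q=C[d>0]
b=(q[:,0]>390)&(q[:,0]<580)&(q[:,1]>250)&(q[:,1]<440)
t=q[b&(q[:,2]>60)&(q[:,2]<80)]; print("blank1 top",t.mean(0),len(t),(t.min(0)+t.max(0))/2)
w=q[b&(q[:,2]>20)&(q[:,2]<27)]; print("rim",w.min(0),w.max(0),cv2.minAreaRect(w[:,:2].astype(np.float32)))
I=rect(cal,p,380,580,250,440,24,True); cv2.imwrite("pics/tray.png",I[:,:,::-1])
```

```text
[430.33546766 309.5752751  173.36734939] [ 9.97559802e-01 -6.98171695e-02 -2.52350816e-05  6.56736765e-05] 25.46664025863721 29.974696040153503
blank1 top [511.24792669 365.49639411  68.46258694] 630 [511.08545068 366.02025558  66.0778004 ]
rim [414.10664303 273.37207957  20.00794724] [552.22622986 411.51188931  26.97575467] ((479.3582763671875, 342.33062744140625), (121.2907485961914, 130.8617401123047), 80.34822082519531)
```

View pics/tray.png

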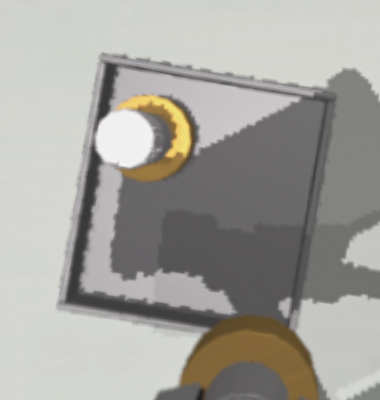

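The picture shows the tray with blank1 in its upper-left corner at (150,138), and the lower and right part free. I place the held plug at about (458,324).

Call:
move_arm --rows '[{"grip": 255, "linear": [2.5, -1.8, 1], "twist": 0}, {"grip": 255, "linear": [2.5, -1.8, 4], "twist": 0}, {"grip": 255, "linear": [2.5, -1.8, 7], "twist": 0}, {"grip": 255, "linear": [2.5, -1.8, 9.5], "twist": 0}, {"grip": 255, "linear": [2.5, -1.8, 10.5], "twist": 0}, {"grip": 255, "linear": [2.5, -1.8, 11.2], "twist": 0}, {"grip": 255, "linear": [2.5, -1.8, 11.6], "twist": 0}, {"grip": 255, "linear": [2.5, -1.8, 11.9], "twist": 0}, {"grip": 255, "linear": [2.5, -1.8, 11.9], "twist": 0}, {"grip": 255, "linear": [2.5, -1.8, 11.9], "twist": 0}]'

```text
time_s: 12.02
tcp_pos: [458.0, 325.2, 55.9]
tcp_rot: [0.998, -0.069, 0.001, -0.001]
ft_force: [-0.4, -0.2, -2.1]
gripper_width: 25.9
finger_force: 30.0
```

Call:
move_arm --rows '[{"grip": 255, "linear": [0, 0, 0], "twist": 0}, {"grip": 255, "linear": [0, 0, 0], "twist": 0}, {"grip": 255, "linear": [0, 0, 0], "twist": 0}]'

```text
time_s: 12.27
tcp_pos: [457.4, 324.9, 55.2]
tcp_rot: [0.998, -0.069, 0.001, -0.0]
ft_force: [0.6, 0.2, -1.2]
gripper_width: 25.4
finger_force: 30.0
```

Call:
move_arm --rows '[{"grip": 255, "linear": [0, 0, 0.1], "twist": 0}, {"grip": 170, "linear": [0, 0, 0.1], "twist": 0}, {"grip": 170, "linear": [0, 0, 0.1], "twist": 0}, {"grip": 100, "linear": [0, 0, 0.1], "twist": 0}, {"grip": 100, "linear": [0, 0, 0], "twist": 0}, {"grip": 100, "linear": [0, 0, -3], "twist": 0}, {"grip": 100, "linear": [0, 0, -6], "twist": 0}, {"grip": 0, "linear": [0, 0, -10], "twist": 0}, {"grip": 0, "linear": [0, 2, -14], "twist": 0}, {"grip": 0, "linear": [-0.5, 5, -17], "twist": 0}]'

```text
time_s: 13.1
tcp_pos: [447.5, 279.7, 225.3]
tcp_rot: [0.998, -0.068, 0.002, -0.001]
ft_force: [0.5, -0.9, 0.4]
gripper_width: 73.6
finger_force: 0.0
```

Call:
move_arm --rows '[{"grip": 0, "linear": [-0.4, 3.5, -1], "twist": 0}, {"grip": 0, "linear": [-0.8, 7, -2], "twist": 0}, {"grip": 0, "linear": [-1.2, 10.5, -2], "twist": 0}, {"grip": 0, "linear": [-1.6, 14, -2], "twist": 0}, {"grip": 0, "linear": [-2, 17.5, -2], "twist": 0}, {"grip": 0, "linear": [-2.4, 21, -2], "twist": 0}, {"grip": 0, "linear": [-2.8, 24.5, -2], "twist": 0}, {"grip": 0, "linear": [-3.2, 28, -2], "twist": 0}, {"grip": 0, "linear": [-3.4, 30, -2], "twist": 0}, {"grip": 0, "linear": [-3.4, 30, -2], "twist": 0}]'

```text
time_s: 13.93
tcp_pos: [370.3, -16.9, 242.0]
tcp_rot: [0.997, -0.072, 0.001, 0.001]
ft_force: [-0.0, -0.2, 0.8]
gripper_width: 94.0
finger_force: 0.0
```

```bash
cat > carts.py <<'E'
from h import *
import sys
def measure(q):
    """cartridges: top disc z 58..72 radius 13; lug via points z 14..26"""
    T=q[(q[:,2]>56)&(q[:,2]<74)]
    G=np.zeros((800,1000),np.uint8)  # x 200..1000, y -500..500
    G[(T[:,0]-200).astype(int).clip(0,799),(T[:,1]+500).astype(int).clip(0,999)]=255
    n,L,S,c=cv2.connectedComponentsWithStats(cv2.dilate(G,np.ones((7,7))))
    for k in range(1,n):
        cx,cy=c[k][1]+200,c[k][0]-500
        if S[k,4]<200 or max(S[k,2:4])>55 or not(300<cx<620 and -320<cy<260): continue
        t=T[np.hypot(T[:,0]-cx,T[:,1]-cy)<25]; zt=np.percentile(t[:,2],90); t=t[t[:,2]>zt-2.5]
        (ax,ay),r=cv2.minEnclosingCircle(t[:,:2].astype(np.float32))
        m=t[:,:2].mean(0)
        # body ring top z~20
        b=q[(q[:,2]>17.5)&(q[:,2]<23)]; v=b[:,:2]-m; rr=np.hypot(*v.T); b=b[rr<36]; v=b[:,:2]-m; rr=np.hypot(*v.T)
        l=v[rr>24.5]; a=np.degrees(np.angle((l[:,0]+1j*l[:,1]).sum())) if len(l)>3 else None
        print("cart top",m.round(1),"enc",np.round([ax,ay,r],1),"z",zt.round(1),"lug",None if a is None else (a.round(1),len(l),l.mean(0).round(1)),"nbody",len(b))
if __name__=="__main__":
    for i in range(8): capture("wrist")
    s=sense(); cal=calibration("wrist"); p,d=capture("wrist"); print(s["time_s"],s["tcp_pos"],s["tcp_rot"],s["q"])
    C=cloud(cal,d,True); q=C[d>0]; measure(q)
    for r in search_frame("wrist","cartridge0_center"): print(np.round(r["bbox"]),r["score"])
    cv2.imwrite("pics/%s.png"%sys.argv[1],cv2.resize(p[:,:,::-1],(800,600),interpolation=cv2.INTER_CUBIC))
E
python3 carts.py c1
```

```text
14.3333 [371.04467446 -13.08283396 241.53699691] [ 9.97685522e-01 -6.79968067e-02 -1.41859886e-04 -1.16328771e-04] [-2.69709667e-01 -2.74119641e-01  1.96720375e+00  1.72395400e-04
  1.44883312e+00  1.43716429e+00]
cart top [443.8 160.5] enc [444.1 160.7  13. ] z 65.8 lug (np.float64(125.1), 8, array([-17. ,  24.1])) nbody 341
cart top [445.9  29.5] enc [445.7  29.8  12.7] z 66.1 lug (np.float64(105.4), 52, array([-7.4, 26.7])) nbody 496
cart top [ 461.1 -220.9] enc [ 461.1 -221.4   13.4] z 65.9 lug (np.float64(2.5), 41, array([27.8,  1.2])) nbody 392
cart top [460.4 -89.9] enc [460.2 -90.1  13.3] z 66.0 lug (np.float64(-34.2), 53, array([ 23.2, -15.8])) nbody 470
[129. 139.  44.  32.] 0.95
```

View pics/c1.png

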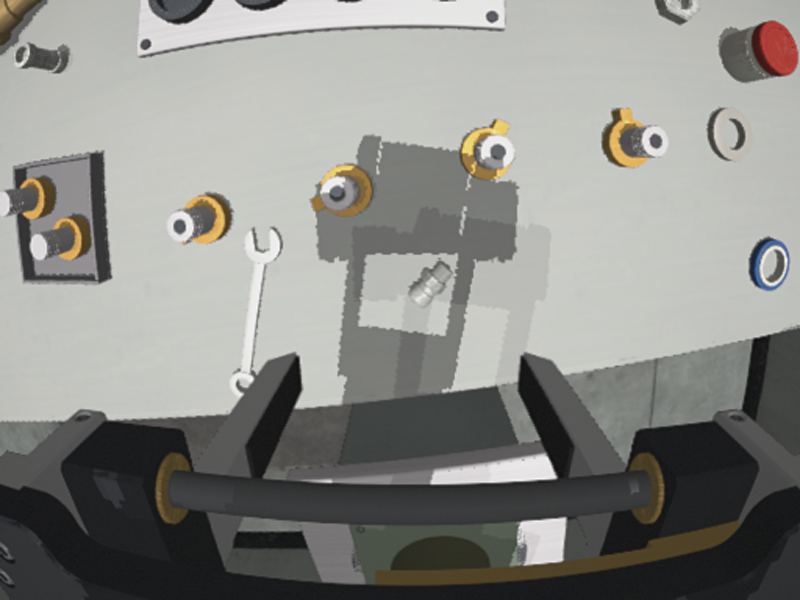

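The view shows the four cartridges at (185,222), (340,192), (492,152) and (640,140), and both plugs standing in the tray. I go to the second cartridge (446,29.5, lug about 105°).

Call:
move_arm --force 30 --rows '[{"grip": 110, "linear": [3, -2.5, 1], "twist": -0.12}, {"grip": 110, "linear": [6.8, -5.2, 3], "twist": -0.24}, {"grip": 110, "linear": [6.8, -5.2, 6], "twist": -0.36}, {"grip": 110, "linear": [6.8, -5.2, 9], "twist": -0.48}, {"grip": 110, "linear": [6.8, -5.2, 10], "twist": -0.6}, {"grip": 110, "linear": [6.8, -5.2, 10], "twist": -0.72}, {"grip": 110, "linear": [6.8, -5.2, 10], "twist": -0.84}, {"grip": 110, "linear": [6.8, -5.2, 10], "twist": -0.96}, {"grip": 110, "linear": [6.8, -5.2, 10], "twist": -1.08}, {"grip": 110, "linear": [6.8, -5.2, 10], "twist": -1.18}]'

```text
time_s: 15.27
tcp_pos: [445.4, 28.6, 141.4]
tcp_rot: [0.866, 0.5, -0.0, -0.0]
ft_force: [-0.1, -0.3, 0.4]
gripper_width: 53.5
finger_force: 0.0
```

```bash
cat > go.py <<'E'
# usage: go.py x y z yawdeg : shift in tool axes from the settled pose
from h import *
import sys
for i in range(5): capture("wrist")
s=sense(); x,y,z,yd=map(float,sys.argv[1:5])
qx,qy=s["tcp_rot"][:2]; yaw=2*np.arctan2(qy,qx)
d=np.array([x,y,z])-s["tcp_pos"]; c,n=np.cos(yaw),np.sin(yaw)
tw=(yaw-np.radians(yd)+np.pi)%(2*np.pi)-np.pi
print("t",s["time_s"],"at",s["tcp_pos"].round(1),"yaw",np.degrees(yaw).round(2),"q6",s["q"][5].round(2),"-> cm",np.round([(d[0]*c+d[1]*n)/10,(d[0]*n-d[1]*c)/10,-d[2]/10],2),"twist",tw.round(3),"w",s["gripper_width"].round(1))
E
python3 go.py 445.9 29.5 48 60
python3 - <<'E'
from h import *; from carts import measure
cal=calibration("wrist"); p,d=capture("wrist"); C=cloud(cal,d,True); measure(C[d>0])
E
```

```text
cart top [445.5  30.3] enc [445.4  30.1  12.8] z 65.9 lug (np.float64(105.2), 88, array([-7.2, 26.6])) nbody 803
cart top [444.3 160.8] enc [443.5 160.8  13.3] z 66.0 lug (np.float64(113.3), 35, array([-11.7,  27.1])) nbody 730Traceback (most recent call last):
  File "go.py", line 9, in <module>
    print("t",s["time_s"],"at",s["tcp_pos"].round(1),"yaw",np.degrees(yaw).round(2),"q6",s["q"][5].round(2),"-> cm",np.round([(d[0]*c+d[1]*n)/10,(d[0]*n-d[1]*c)/10,-d[2]/10],2),"twist",tw.round(3),"w",s["gripper_width"].round(1))
                                                                                                                                                                                                         ^^^^^^^^^^^^^^^^^^^^^^^^
AttributeError: 'float' object has no attribute 'round'
```

Call:
move_arm --rows '[{"grip": 110, "linear": [0.1, 0, 3], "twist": 0}, {"grip": 110, "linear": [0.1, 0, 6], "twist": 0}, {"grip": 110, "linear": [0.1, 0, 8.5], "twist": 0}, {"grip": 110, "linear": [0.1, 0, 9.3], "twist": 0}, {"grip": 110, "linear": [0.1, 0, 9.3], "twist": 0}, {"grip": 255, "linear": [0.1, 0, 9.3], "twist": 0}, {"grip": 255, "linear": [0.1, 0, 9.3], "twist": 0}, {"grip": 255, "linear": [0.1, 0, 9.3], "twist": 0}, {"grip": 255, "linear": [0.1, 0, 9.3], "twist": 0}, {"grip": 255, "linear": [0.1, 0, 9.3], "twist": 0}]'

```text
time_s: 16.4
tcp_pos: [446.4, 29.1, 49.7]
tcp_rot: [0.867, 0.498, 0.001, 0.0]
ft_force: [-2.3, 1.4, 6.3]
gripper_width: 25.7
finger_force: 30.0
```

Call:
move_arm --rows '[{"grip": 255, "linear": [0, 0, 0], "twist": 0}, {"grip": 255, "linear": [0, 0, 0], "twist": 0}, {"grip": 255, "linear": [0, 0, -1], "twist": 0}, {"grip": 255, "linear": [0, 0, -4], "twist": 0}, {"grip": 255, "linear": [0, 0, -7], "twist": 0}, {"grip": 255, "linear": [0, 0, -7], "twist": 0}]'

```text
time_s: 16.9
tcp_pos: [450.5, 28.4, 124.4]
tcp_rot: [0.867, 0.498, 0.005, 0.004]
ft_force: [2.0, -0.7, -2.3]
gripper_width: 24.8
finger_force: 30.0
```

```bash
sed -i 's/tw.round(3),"w",s\["gripper_width"\].round(1)/round(tw,3),"w",round(s["gripper_width"],1)/' go.py
cat > hand.py <<'E'
# in-hand lug: points in the tool frame around the body
from h import *
from scipy.spatial.transform import Rotation as Ro
for i in range(5): capture("wrist")
s=sense(); cal=calibration("wrist"); p,d=capture("wrist"); q=cloud(cal,d,True)[d>0]
R=Ro.from_quat(s["tcp_rot"]).as_matrix(); t=(q-s["tcp_pos"])@R   # tool frame
yaw=2*np.arctan2(s["tcp_rot"][1],s["tcp_rot"][0])
n=t[(np.hypot(t[:,0],t[:,1])<40)&(t[:,2]>22)&(t[:,2]<56)]
zt=n[:,2]; h,e=np.histogram(zt,17,(22,56)); print("z hist",dict(zip(e[:-1].astype(int).tolist(),h.tolist())))
z0=e[np.argmax(h)]+1; b=n[abs(zt-z0)<2.5]; r=np.hypot(b[:,0],b[:,1])
# body circle fit (r<=22) : use points at lower rim + lug
l=b[r>25.5]; a=np.degrees(np.angle((l[:,0]+1j*l[:,1]).sum())) if len(l) else np.nan
print("body-top z",z0,"n",len(b),"lug in tool deg",a,len(l),l.mean(0) if len(l) else "", "-> world deg",np.degrees(yaw)-a, "yaw",np.degrees(yaw),s["tcp_pos"].round(1),"w",s["gripper_width"],"t",s["time_s"])
k=b[(r<24)&(r>19)&(abs(np.degrees(np.arctan2(b[:,1],b[:,0]))-a)>25)]
if len(k)>10:
    A=np.c_[2*k[:,:2],np.ones(len(k))]; x=np.linalg.lstsq(A,(k[:,:2]**2).sum(1),rcond=None)[0]; print("body centre(rough)",x[:2],np.sqrt(x[2]+x[:2]@x[:2]))
E
python3 hand.py
```

```text
z hist {22: 28, 24: 35, 26: 112, 28: 1024, 30: 94, 32: 54, 34: 40, 36: 53, 38: 50, 40: 47, 42: 39, 44: 30, 46: 10, 48: 0, 50: 0, 52: 0, 54: 0}
body-top z 29.0 n 1206 lug in tool deg -44.03736383347302 146 [ 20.24061895 -19.57166306  29.032368  ] -> world deg 103.72558648326634 yaw 59.68822264979332 [444.2  29.2 117. ] w 25.543287976390218 t 17.15
body centre(rough) [0.58222677 0.10599313] 20.105200561496886
```

```bash
python3 go.py 642.1 -0.7 100 6.4
```

```text
t 17.45 at [445.3  29.  117.9] yaw 59.69 q6 0.4 -> cm [ 7.36 18.49  1.79] twist 0.93 w 25.5
```

Call:
move_arm --rows '[{"grip": 255, "linear": [0.7, 1.8, 0], "twist": 0.12}, {"grip": 255, "linear": [1.8, 4.5, 0], "twist": 0.24}, {"grip": 255, "linear": [3, 7.5, 0], "twist": 0.36}, {"grip": 255, "linear": [4.2, 10.5, 0], "twist": 0.48}, {"grip": 255, "linear": [5.4, 13.5, 0], "twist": 0.6}, {"grip": 255, "linear": [6.5, 16.4, 0.5], "twist": 0.72}, {"grip": 255, "linear": [7.4, 18.5, 1], "twist": 0.84}, {"grip": 255, "linear": [7.4, 18.5, 1.8], "twist": 0.93}, {"grip": 255, "linear": [7.4, 18.5, 1.8], "twist": 0.93}]'

```text
time_s: 18.2
tcp_pos: [642.6, -0.7, 97.9]
tcp_rot: [0.998, 0.055, -0.002, -0.0]
ft_force: [-1.3, -0.5, -3.2]
gripper_width: 25.4
finger_force: 30.0
```

```bash
python3 hand.py; python3 go.py 642.1 -0.7 63 6.4
```

```text
z hist {22: 29, 24: 42, 26: 87, 28: 1029, 30: 105, 32: 55, 34: 48, 36: 55, 38: 38, 40: 53, 42: 46, 44: 27, 46: 8, 48: 1, 50: 0, 52: 0, 54: 0}
body-top z 29.0 n 1195 lug in tool deg -43.11600080853855 146 [ 20.61324023 -19.30032945  29.14566722] -> world deg 49.608820076492655 yaw 6.492819267954103 [ 6.425e+02 -3.000e-01  1.009e+02] w 25.39139709060999 t 18.45
body centre(rough) [1.06522039 0.34740018] 19.90578007134774
t 18.75 at [ 6.430e+02 -5.000e-01  1.011e+02] yaw 6.42 q6 1.32 -> cm [-0.09  0.01  3.81] twist 0.0 w 25.8
```

Call:
move_arm --rows '[{"grip": 255, "linear": [-0.12, 0, 1], "twist": 0}, {"grip": 255, "linear": [-0.12, 0, 1.6], "twist": 0}, {"grip": 255, "linear": [-0.12, 0, 2.2], "twist": 0}, {"grip": 255, "linear": [-0.12, 0, 2.7], "twist": 0}, {"grip": 255, "linear": [-0.12, 0, 3.1], "twist": 0}, {"grip": 255, "linear": [-0.12, 0, 3.4], "twist": 0}, {"grip": 255, "linear": [-0.12, 0, 3.6], "twist": 0}, {"grip": 255, "linear": [-0.12, 0, 3.7], "twist": 0}, {"grip": 255, "linear": [-0.12, 0, 3.8], "twist": 0}, {"grip": 255, "linear": [-0.12, 0, 3.8], "twist": 0}]'

```text
time_s: 19.58
tcp_pos: [641.8, -0.6, 63.8]
tcp_rot: [0.998, 0.056, -0.0, 0.0]
ft_force: [-3.6, 0.3, 3.6]
gripper_width: 25.3
finger_force: 30.0
```

```bash
python3 go.py 642.1 -0.7 63 6.4; python3 -c "
from station import *; print(sense()['ft_force'])"
```

```text
t 19.8333 at [ 6.418e+02 -6.000e-01  6.380e+01] yaw 6.41 q6 1.32 -> cm [0.02 0.01 0.08] twist 0.0 w 25.5
[-3.52505309  0.29876333  5.43133575]
```

Call:
move_arm --rows '[{"grip": 255, "linear": [0.05, 0, 0.1], "twist": 0}, {"grip": 255, "linear": [0.05, 0, 0.2], "twist": 0}, {"grip": 255, "linear": [0.05, 0, 0.2], "twist": 0}, {"grip": 190, "linear": [0.05, 0, 0], "twist": 0}, {"grip": 110, "linear": [0.05, 0, 0], "twist": 0}, {"grip": 110, "linear": [0.05, 0, 0], "twist": 0}, {"grip": 110, "linear": [0, 0, 0], "twist": 0}, {"grip": 110, "linear": [0, 0, -1], "twist": 0}, {"grip": 110, "linear": [0, 0, -5], "twist": 0}, {"grip": 110, "linear": [0, 0, -8.5], "twist": 0}]'

```text
time_s: 20.67
tcp_pos: [640.3, -0.5, 147.0]
tcp_rot: [0.998, 0.056, -0.002, -0.0]
ft_force: [0.7, 0.2, 0.4]
gripper_width: 53.4
finger_force: 0.0
```

```bash
python3 go.py 444.3 160.8 140 75
python3 - <<'E'
from h import *
cal=calibration("wrist"); p,d=capture("wrist"); q=cloud(cal,d,True)[d>0]
t=q[(np.hypot(q[:,0]-642,q[:,1]+.7)<25)&(q[:,2]>65)&(q[:,2]<90)]; z=np.percentile(t[:,2],90); print(z,t[t[:,2]>z-3].mean(0))
b=q[(np.hypot(q[:,0]-642,q[:,1]+.7)<35)&(q[:,2]>24)&(q[:,2]<42)]; print(np.histogram(b[:,2],9,(24,42)))
E
```

```text
t 20.9167 at [ 6.418e+02 -6.000e-01  1.480e+02] yaw 6.41 q6 1.32 -> cm [-17.83 -18.25   0.8 ] twist -1.197 w 53.4
79.83425508551572 [644.60306496  -0.75046238  78.94185396]
(array([ 44, 153, 993,  78, 100, 680,  56,  12,  13]), array([24., 26., 28., 30., 32., 34., 36., 38., 40., 42.]))
```

Call:
move_arm --rows '[{"grip": 110, "linear": [-2, -2, 0], "twist": -0.12}, {"grip": 110, "linear": [-4.5, -4.6, 0], "twist": -0.24}, {"grip": 110, "linear": [-7, -7.2, 0], "twist": -0.36}, {"grip": 110, "linear": [-9.5, -9.8, 0], "twist": -0.48}, {"grip": 110, "linear": [-12, -12.4, 0], "twist": -0.6}, {"grip": 110, "linear": [-14.5, -15, 0], "twist": -0.72}, {"grip": 110, "linear": [-17, -17.3, 0.5], "twist": -0.84}, {"grip": 110, "linear": [-17.8, -18.2, 0.8], "twist": -0.96}, {"grip": 110, "linear": [-17.8, -18.2, 0.8], "twist": -1.07}, {"grip": 110, "linear": [-17.8, -18.2, 0.8], "twist": -1.07}]'

```text
time_s: 21.8
tcp_pos: [441.9, 160.8, 137.6]
tcp_rot: [0.829, 0.559, -0.002, -0.001]
ft_force: [0.8, 0.1, 0.5]
gripper_width: 53.7
finger_force: 0.0
```

```bash
cat > near.py <<'E'
from h import *; from carts import measure
for i in range(6): capture("wrist")
s=sense();cal=calibration("wrist"); p,d=capture("wrist"); C=cloud(cal,d,True); measure(C[d>0])
E
python3 near.py; python3 go.py 444.3 160.8 48 68
```

```text
cart top [443.8 162. ] enc [443.5 161.8  12.9] z 65.9 lug (np.float64(115.1), 87, array([-11.7,  25. ])) nbody 801
t 22.4 at [444.7 160.2 139.6] yaw 67.68 q6 0.55 -> cm [ 0.04 -0.06  9.16] twist -0.006 w 53.3
```

Call:
move_arm --rows '[{"grip": 110, "linear": [0.1, -0.12, 3], "twist": 0}, {"grip": 110, "linear": [0.1, -0.12, 6], "twist": 0}, {"grip": 110, "linear": [0.1, -0.12, 8.5], "twist": 0}, {"grip": 110, "linear": [0.1, -0.12, 9.1], "twist": 0}, {"grip": 110, "linear": [0.1, -0.12, 9.1], "twist": 0}, {"grip": 255, "linear": [0.1, -0.12, 9.1], "twist": 0}, {"grip": 255, "linear": [0.1, -0.12, 9.1], "twist": 0}, {"grip": 255, "linear": [0.1, -0.12, 9.1], "twist": 0}, {"grip": 255, "linear": [0.1, -0.12, 9.1], "twist": 0}, {"grip": 255, "linear": [0.1, -0.12, 9.1], "twist": 0}]'

```text
time_s: 23.23
tcp_pos: [444.8, 162.0, 49.9]
tcp_rot: [0.83, 0.557, 0.001, 0.0]
ft_force: [-0.4, 0.9, 3.8]
gripper_width: 25.5
finger_force: 30.0
```

Call:
move_arm --rows '[{"grip": 255, "linear": [0, 0, 0], "twist": 0}, {"grip": 255, "linear": [0, 0, 0], "twist": 0}, {"grip": 255, "linear": [0, 0, -1], "twist": 0}, {"grip": 255, "linear": [0, 0, -4], "twist": 0}, {"grip": 255, "linear": [0, 0, -7], "twist": 0}, {"grip": 255, "linear": [0, 0, -7], "twist": 0}]'

```text
time_s: 23.73
tcp_pos: [448.2, 162.6, 124.4]
tcp_rot: [0.83, 0.557, 0.005, 0.002]
ft_force: [1.4, 0.4, -1.8]
gripper_width: 25.6
finger_force: 30.0
```

```bash
python3 hand.py;python3 go.py 663 153.9 102 10
```

```text
z hist {22: 40, 24: 37, 26: 98, 28: 985, 30: 106, 32: 60, 34: 45, 36: 58, 38: 41, 40: 48, 42: 43, 44: 32, 46: 14, 48: 2, 50: 0, 52: 0, 54: 0}
body-top z 29.0 n 1165 lug in tool deg -47.70031447907202 126 [ 18.78194731 -20.64131818  29.11340215] -> world deg 115.41262662807563 yaw 67.71231214900361 [442.1 161.4 117. ] w 25.52584229105368 t 23.9833
body centre(rough) [ 0.01145169 -0.01934962] 20.137675236749367
t 24.2833 at [443.3 161.6 117.9] yaw 67.71 q6 0.55 -> cm [ 7.61 20.62  1.59] twist 1.007 w 25.3
```

Call:
move_arm --rows '[{"grip": 255, "linear": [0.7, 1.9, 0], "twist": 0.12}, {"grip": 255, "linear": [1.8, 4.9, 0], "twist": 0.24}, {"grip": 255, "linear": [3, 8, 0], "twist": 0.36}, {"grip": 255, "linear": [4.2, 11.2, 0], "twist": 0.48}, {"grip": 255, "linear": [5.4, 14.5, 0], "twist": 0.6}, {"grip": 255, "linear": [6.6, 17.8, 0.5], "twist": 0.72}, {"grip": 255, "linear": [7.6, 20.6, 1], "twist": 0.84}, {"grip": 255, "linear": [7.6, 20.6, 1.6], "twist": 0.96}, {"grip": 255, "linear": [7.6, 20.6, 1.6], "twist": 1.05}, {"grip": 255, "linear": [7.6, 20.6, 1.6], "twist": 1.05}]'

```text
time_s: 25.12
tcp_pos: [662.9, 153.6, 100.6]
tcp_rot: [0.998, 0.065, -0.002, 0.0]
ft_force: [0.9, 0.2, -2.4]
gripper_width: 25.4
finger_force: 30.0
```

```bash
python3 hand.py; python3 go.py 663 153.9 63 7.7
```

```text
z hist {22: 33, 24: 34, 26: 80, 28: 984, 30: 131, 32: 47, 34: 61, 36: 49, 38: 48, 40: 46, 42: 48, 44: 31, 46: 13, 48: 2, 50: 0, 52: 0, 54: 0}
body-top z 29.0 n 1172 lug in tool deg -46.075731833590744 129 [ 19.34599076 -20.08642381  29.1565513 ] -> world deg 53.71328636198451 yaw 7.637554528393766 [663.2 154.1 103. ] w 25.672352742169217 t 25.3667
body centre(rough) [0.32610442 0.34260789] 20.09366026582879
t 25.6667 at [663.3 154.  102.9] yaw 7.57 q6 1.54 -> cm [-0.03  0.01  3.99] twist -0.002 w 25.5
```

Call:
move_arm --rows '[{"grip": 255, "linear": [-0.03, 0, 1], "twist": -0.01}, {"grip": 255, "linear": [-0.03, 0, 1.7], "twist": -0.01}, {"grip": 255, "linear": [-0.03, 0, 2.3], "twist": -0.01}, {"grip": 255, "linear": [-0.03, 0, 2.8], "twist": -0.01}, {"grip": 255, "linear": [-0.03, 0, 3.2], "twist": -0.01}, {"grip": 255, "linear": [-0.03, 0, 3.5], "twist": -0.01}, {"grip": 255, "linear": [-0.03, 0, 3.7], "twist": -0.01}, {"grip": 255, "linear": [-0.03, 0, 3.9], "twist": -0.01}, {"grip": 255, "linear": [-0.03, 0, 4.0], "twist": -0.01}, {"grip": 255, "linear": [-0.03, 0, 4.0], "twist": -0.01}]'

```text
time_s: 26.5
tcp_pos: [663.1, 153.8, 63.9]
tcp_rot: [0.997, 0.071, 0.0, 0.0]
ft_force: [-1.8, -1.7, 4.6]
gripper_width: 25.3
finger_force: 30.0
```

```bash
python3 go.py 663 153.9 63 7.7; python3 -c "
from station import *; print(sense()['ft_force'])"
```

```text
t 26.75 at [663.1 153.8  63.9] yaw 8.13 q6 1.53 -> cm [-0.01 -0.01  0.09] twist 0.008 w 25.1
[-2.76047526 -1.30596521  5.63300529]
```

Home. Release and go to the next one, P3 at (460,-90).

Call:
move_arm --rows '[{"grip": 255, "linear": [0, 0, 0.15], "twist": 0}, {"grip": 255, "linear": [0, 0, 0.15], "twist": 0}, {"grip": 190, "linear": [0, 0, 0], "twist": 0}, {"grip": 110, "linear": [0, 0, 0], "twist": 0}, {"grip": 110, "linear": [0, 0, 0], "twist": 0}, {"grip": 110, "linear": [0, 0, 0], "twist": 0}, {"grip": 110, "linear": [0, 0, -1], "twist": 0}, {"grip": 110, "linear": [0, 0, -5], "twist": 0}, {"grip": 110, "linear": [0, 0, -8.5], "twist": 0}]'

```text
time_s: 27.5
tcp_pos: [661.2, 153.8, 146.6]
tcp_rot: [0.997, 0.071, -0.003, -0.0]
ft_force: [1.3, 1.1, -0.5]
gripper_width: 53.1
finger_force: 0.0
```

```bash
python3 go.py 460.4 -89.9 140 16
python3 - <<'E'
from h import *
cal=calibration("wrist"); p,d=capture("wrist"); q=cloud(cal,d,True)[d>0]
for c in [(663,153.9),(642.1,-.7)]:
  r=np.hypot(q[:,0]-c[0],q[:,1]-c[1]); t=q[(r<25)&(q[:,2]>65)&(q[:,2]<95)]; z=np.percentile(t[:,2],90) if len(t) else 0; print(z,t[t[:,2]>z-3].mean(0))
  b=q[(r<35)&(q[:,2]>24)&(q[:,2]<54)]; print(np.histogram(b[:,2],15,(24,54))[0])
E
```

```text
t 27.75 at [662.9 154.  147.9] yaw 8.13 q6 1.53 -> cm [-23.49  21.28   0.79] twist -0.137 w 53.5
79.84395181215308 [663.50428476 153.70589688  78.99699391]
[ 46 159 924  79  96 693  50  10  15  12  13  15  12  21   9]
79.64820696742447 [6.44620261e+02 4.50169824e-01 7.88283546e+01]
[ 56 125 627  70  85 487  46  23  19  20  35  26  21  21  33]
```

Call:
move_arm --rows '[{"grip": 110, "linear": [-2, 1.8, 0], "twist": -0.07}, {"grip": 110, "linear": [-4.8, 4.4, 0], "twist": -0.14}, {"grip": 110, "linear": [-7.6, 7, 0], "twist": -0.14}, {"grip": 110, "linear": [-10.6, 9.6, 0], "twist": -0.14}, {"grip": 110, "linear": [-13.6, 12.3, 0], "twist": -0.14}, {"grip": 110, "linear": [-16.6, 15, 0], "twist": -0.14}, {"grip": 110, "linear": [-19.6, 17.7, 0.3], "twist": -0.14}, {"grip": 110, "linear": [-22, 20, 0.6], "twist": -0.14}, {"grip": 110, "linear": [-23.5, 21.3, 0.8], "twist": -0.14}, {"grip": 110, "linear": [-23.5, 21.3, 0.8], "twist": -0.14}]'

```text
time_s: 28.63
tcp_pos: [456.2, -91.6, 137.1]
tcp_rot: [0.99, 0.138, -0.003, -0.001]
ft_force: [0.2, -0.8, 0.1]
gripper_width: 53.5
finger_force: 0.0
```

```bash
python3 near.py; python3 go.py 460.4 -89.9 48 16
```

```text
cart top [ 462.  -220.9] enc [ 461.7 -221.3   13.2] z 65.8 lug (np.float64(4.8), 63, array([27.3,  2.3])) nbody 657
cart top [461.2 -89.9] enc [460.9 -90.2  13.1] z 65.8 lug (np.float64(-33.5), 85, array([ 22.9, -15.2])) nbody 795
t 29.2333 at [460.7 -89.8 139.6] yaw 16.19 q6 0.91 -> cm [-0.03  0.    9.16] twist 0.003 w 53.5
```

Call:
move_arm --rows '[{"grip": 110, "linear": [0.05, 0, 3], "twist": 0}, {"grip": 110, "linear": [0.05, 0, 6], "twist": 0}, {"grip": 110, "linear": [0.05, 0, 8.5], "twist": 0}, {"grip": 110, "linear": [0.05, 0, 9.1], "twist": 0}, {"grip": 110, "linear": [0.05, 0, 9.1], "twist": 0}, {"grip": 255, "linear": [0.05, 0, 9.1], "twist": 0}, {"grip": 255, "linear": [0.05, 0, 9.1], "twist": 0}, {"grip": 255, "linear": [0.05, 0, 9.1], "twist": 0}, {"grip": 255, "linear": [0.05, 0, 9.1], "twist": 0}, {"grip": 255, "linear": [0.05, 0, 9.1], "twist": 0}]'

```text
time_s: 30.07
tcp_pos: [461.9, -90.3, 49.8]
tcp_rot: [0.99, 0.14, 0.001, 0.0]
ft_force: [0.0, 1.1, 5.7]
gripper_width: 25.2
finger_force: 30.0
```

Call:
move_arm --rows '[{"grip": 255, "linear": [0, 0, 0], "twist": 0}, {"grip": 255, "linear": [0, 0, 0], "twist": 0}, {"grip": 255, "linear": [0, 0, -1], "twist": 0}, {"grip": 255, "linear": [0, 0, -4], "twist": 0}, {"grip": 255, "linear": [0, 0, -8], "twist": 0}, {"grip": 255, "linear": [0, 0, -8], "twist": 0}]'

```text
time_s: 30.57
tcp_pos: [465.9, -91.9, 135.7]
tcp_rot: [0.99, 0.14, 0.006, 0.003]
ft_force: [2.4, 0.4, -0.4]
gripper_width: 25.6
finger_force: 30.0
```

```bash
python3 hand.py;python3 go.py 652.5 76.6 140 -52
```

```text
z hist {22: 36, 24: 36, 26: 99, 28: 970, 30: 117, 32: 47, 34: 53, 36: 51, 38: 50, 40: 51, 42: 41, 44: 35, 46: 16, 48: 1, 50: 0, 52: 0, 54: 0}
body-top z 29.0 n 1156 lug in tool deg 51.12882765942451 135 [17.53802996 21.75750962 29.17068926] -> world deg -34.982134581613934 yaw 16.14669307781058 [459.2 -89.4 126.9] w 25.346484087322647 t 30.8167
body centre(rough) [-0.29938336  0.11750411] 20.287815934369394
t 31.1167 at [460.3 -89.8 127.7] yaw 16.14 q6 0.91 -> cm [ 23.09 -10.64  -1.23] twist 1.189 w 25.6
```

Call:
move_arm --rows '[{"grip": 255, "linear": [2, -0.9, -1.2], "twist": 0.12}, {"grip": 255, "linear": [4.8, -2.2, -1.2], "twist": 0.24}, {"grip": 255, "linear": [7.8, -3.6, -1.2], "twist": 0.36}, {"grip": 255, "linear": [10.8, -5, -1.2], "twist": 0.48}, {"grip": 255, "linear": [13.8, -6.3, -1.2], "twist": 0.6}, {"grip": 255, "linear": [16.8, -7.7, -1.2], "twist": 0.72}, {"grip": 255, "linear": [19.8, -9, -1.2], "twist": 0.84}, {"grip": 255, "linear": [22, -10.1, -1.2], "twist": 0.96}, {"grip": 255, "linear": [23.1, -10.6, -1.2], "twist": 1.08}, {"grip": 255, "linear": [23.1, -10.6, 0], "twist": 1.17}]'

```text
time_s: 31.95
tcp_pos: [657.4, 78.4, 130.7]
tcp_rot: [0.902, -0.431, 0.003, -0.002]
ft_force: [-0.6, -0.6, -2.1]
gripper_width: 25.2
finger_force: 30.0
```

```bash
python3 hand.py; python3 go.py 652.5 76.6 63 -51.1
```

```text
z hist {22: 39, 24: 35, 26: 89, 28: 976, 30: 110, 32: 55, 34: 54, 36: 50, 38: 53, 40: 48, 42: 51, 44: 30, 46: 15, 48: 2, 50: 0, 52: 0, 54: 0}
body-top z 29.0 n 1156 lug in tool deg 49.81437464705093 143 [18.09724302 21.42609651 29.25050238] -> world deg -100.61307696125745 yaw -50.798702314206515 [652.7  75.7 128.1] w 25.515673455125075 t 32.2
body centre(rough) [ 0.31752723 -0.08093909] 20.042304050796314
t 32.5 at [653.5  75.7 129.2] yaw -50.89 q6 2.44 -> cm [-0.13  0.02  6.62] twist 0.004 w 25.6
```

Call:
move_arm --rows '[{"grip": 255, "linear": [-0.1, 0, 2.5], "twist": 0.015}, {"grip": 255, "linear": [-0.1, 0, 3.9], "twist": 0.015}, {"grip": 255, "linear": [-0.1, 0, 4.6], "twist": 0.015}, {"grip": 255, "linear": [-0.1, 0, 5.2], "twist": 0.015}, {"grip": 255, "linear": [-0.1, 0, 5.7], "twist": 0.015}, {"grip": 255, "linear": [-0.1, 0, 6.1], "twist": 0.015}, {"grip": 255, "linear": [-0.1, 0, 6.4], "twist": 0.015}, {"grip": 255, "linear": [-0.1, 0, 6.6], "twist": 0.015}, {"grip": 255, "linear": [-0.1, 0, 6.6], "twist": 0.015}, {"grip": 255, "linear": [-0.1, 0, 6.6], "twist": 0.015}]'

```text
time_s: 33.33
tcp_pos: [652.6, 76.7, 63.6]
tcp_rot: [0.9, -0.436, -0.0, 0.0]
ft_force: [-3.4, -0.0, 5.2]
gripper_width: 25.8
finger_force: 30.0
```

```bash
python3 go.py 652.5 76.6 63 -52; python3 -c "
from station import *; print(sense()['ft_force'])"
```

```text
t 33.5833 at [652.6  76.6  63.6] yaw -51.74 q6 2.46 -> cm [0.   0.01 0.06] twist 0.005 w 25.5
[-4.32465855 -1.1860002   5.62605452]
```

Home. Release and fly to P4.

Call:
move_arm --rows '[{"grip": 255, "linear": [0, 0, 0.15], "twist": 0}, {"grip": 255, "linear": [0, 0, 0.15], "twist": 0}, {"grip": 190, "linear": [0, 0, 0], "twist": 0}, {"grip": 110, "linear": [0, 0, 0], "twist": 0}, {"grip": 110, "linear": [0, 0, 0], "twist": 0}, {"grip": 110, "linear": [0, 0, 0], "twist": 0}, {"grip": 110, "linear": [0, 0, -1], "twist": 0}, {"grip": 110, "linear": [0, 0, -5], "twist": 0}, {"grip": 110, "linear": [0, 0, -8.5], "twist": 0}]'

```text
time_s: 34.33
tcp_pos: [651.1, 76.8, 146.8]
tcp_rot: [0.9, -0.436, -0.002, 0.001]
ft_force: [1.1, -0.0, 1.6]
gripper_width: 53.2
finger_force: 0.0
```

```bash
python3 go.py 462 -221 140 -45
python3 - <<'E'
from h import *
cal=calibration("wrist"); p,d=capture("wrist"); q=cloud(cal,d,True)[d>0]
for c in [(652.5,76.6)]:
  r=np.hypot(q[:,0]-c[0],q[:,1]-c[1]); t=q[(r<25)&(q[:,2]>65)&(q[:,2]<95)]; z=np.percentile(t[:,2],90) if len(t) else 0; print(z,t[t[:,2]>z-3].mean(0))
  b=q[(r<35)&(q[:,2]>24)&(q[:,2]<54)]; print(np.histogram(b[:,2],15,(24,54))[0])
E
```

```text
t 34.5833 at [652.7  76.8 148. ] yaw -51.75 q6 2.46 -> cm [11.58 33.41  0.8 ] twist -0.118 w 53.8
79.79391714902096 [653.2079276   76.7997166   78.92308096]
[ 52 144 931  72 107 677  47   9  19  10  17  16  13  14  14]
```

Call:
move_arm --rows '[{"grip": 110, "linear": [1, 3, 0], "twist": -0.1}, {"grip": 110, "linear": [2.3, 6.7, 0], "twist": -0.12}, {"grip": 110, "linear": [3.6, 10.5, 0], "twist": -0.12}, {"grip": 110, "linear": [5, 14.4, 0], "twist": -0.12}, {"grip": 110, "linear": [6.3, 18.2, 0], "twist": -0.12}, {"grip": 110, "linear": [7.6, 22, 0], "twist": -0.12}, {"grip": 110, "linear": [9, 26, 0.3], "twist": -0.12}, {"grip": 110, "linear": [10.3, 29.7, 0.6], "twist": -0.12}, {"grip": 110, "linear": [11.6, 33.4, 0.8], "twist": -0.12}, {"grip": 110, "linear": [11.6, 33.4, 0.8], "twist": -0.12}]'

```text
time_s: 35.47
tcp_pos: [457.5, -225.2, 137.3]
tcp_rot: [0.923, -0.385, -0.003, 0.001]
ft_force: [0.1, 0.3, -0.7]
gripper_width: 53.2
finger_force: 0.0
```

```bash
python3 near.py; python3 go.py 462 -221 48 -45
```

```text
cart top [ 462.4 -222.1] enc [ 462.1 -222.1   13. ] z 65.9 lug (np.float64(4.2), 81, array([27.5,  2. ])) nbody 801
t 36.0667 at [ 462.6 -220.4  139.6] yaw -44.8 q6 1.74 -> cm [-0.    0.08  9.16] twist 0.004 w 53.5
```

Call:
move_arm --rows '[{"grip": 110, "linear": [0.08, 0.12, 3], "twist": 0}, {"grip": 110, "linear": [0.08, 0.12, 6], "twist": 0}, {"grip": 110, "linear": [0.08, 0.12, 8.5], "twist": 0}, {"grip": 110, "linear": [0.08, 0.12, 9.1], "twist": 0}, {"grip": 110, "linear": [0.08, 0.12, 9.1], "twist": 0}, {"grip": 255, "linear": [0.08, 0.12, 9.1], "twist": 0}, {"grip": 255, "linear": [0.08, 0.12, 9.1], "twist": 0}, {"grip": 255, "linear": [0.08, 0.12, 9.1], "twist": 0}, {"grip": 255, "linear": [0.08, 0.12, 9.1], "twist": 0}, {"grip": 255, "linear": [0.08, 0.12, 9.1], "twist": 0}]'

```text
time_s: 36.9
tcp_pos: [463.0, -223.1, 49.9]
tcp_rot: [0.924, -0.382, 0.001, 0.0]
ft_force: [-0.5, -0.6, 1.8]
gripper_width: 25.5
finger_force: 30.0
```

Call:
move_arm --rows '[{"grip": 255, "linear": [0, 0, 0], "twist": 0}, {"grip": 255, "linear": [0, 0, 0], "twist": 0}, {"grip": 255, "linear": [0, 0, -1], "twist": 0}, {"grip": 255, "linear": [0, 0, -4], "twist": 0}, {"grip": 255, "linear": [0, 0, -8], "twist": 0}, {"grip": 255, "linear": [0, 0, -8], "twist": 0}]'

```text
time_s: 37.4
tcp_pos: [466.0, -225.4, 135.7]
tcp_rot: [0.924, -0.382, 0.006, 0.001]
ft_force: [2.2, -1.4, -0.6]
gripper_width: 25.4
finger_force: 30.0
```

```bash
python3 hand.py;python3 go.py 631.8 -78 127 16
```

```text
z hist {22: 39, 24: 38, 26: 72, 28: 922, 30: 129, 32: 55, 34: 57, 36: 48, 38: 55, 40: 44, 42: 49, 44: 30, 46: 13, 48: 2, 50: 0, 52: 0, 54: 0}
body-top z 29.0 n 1097 lug in tool deg -50.12197215131536 109 [ 17.64247563 -21.11661478  29.29307645] -> world deg 5.2454501585911615 yaw -44.8765219927242 [ 460.2 -221.3  126.5] w 25.517228860798536 t 37.65
body centre(rough) [-0.55837869  0.15607243] 20.178226731563033
t 37.95 at [ 461.4 -222.1  127.7] yaw -44.88 q6 1.74 -> cm [  1.91 -22.24   0.07] twist -1.062 w 25.5
```

Call:
move_arm --rows '[{"grip": 255, "linear": [0.2, -2, 0], "twist": -0.12}, {"grip": 255, "linear": [0.4, -4.5, 0], "twist": -0.24}, {"grip": 255, "linear": [0.7, -7.5, 0], "twist": -0.36}, {"grip": 255, "linear": [0.9, -10.5, 0], "twist": -0.48}, {"grip": 255, "linear": [1.2, -13.5, 0], "twist": -0.6}, {"grip": 255, "linear": [1.4, -16.5, 0], "twist": -0.72}, {"grip": 255, "linear": [1.7, -19.5, 0], "twist": -0.84}, {"grip": 255, "linear": [1.9, -22.2, 0], "twist": -0.96}, {"grip": 255, "linear": [1.9, -22.2, 0], "twist": -1.06}, {"grip": 255, "linear": [1.9, -22.2, 0], "twist": -1.06}]'

```text
time_s: 38.78
tcp_pos: [632.7, -77.1, 127.8]
tcp_rot: [0.99, 0.14, -0.0, -0.0]
ft_force: [-0.6, -0.1, -2.6]
gripper_width: 25.6
finger_force: 30.0
```

```bash
python3 hand.py; python3 go.py 631.8 -78 63 16
```

```text
z hist {22: 37, 24: 40, 26: 54, 28: 930, 30: 139, 32: 62, 34: 49, 36: 50, 38: 47, 40: 47, 42: 52, 44: 31, 46: 12, 48: 3, 50: 0, 52: 0, 54: 0}
body-top z 29.0 n 1101 lug in tool deg -51.25637297617844 96 [ 17.03788165 -21.23359843  29.28497704] -> world deg 66.96516148096765 yaw 15.708788504789217 [631.3 -79.3 128.4] w 25.272940965707846 t 39.0333
body centre(rough) [-0.90764704  0.28974796] 20.14431757399485Traceback (most recent call last):
  File "go.py", line 4, in <module>
    for i in range(5): capture("wrist")
                       ~~~~~~~^^^^^^^^^
ValueError: 200 camera calls are used up
```

```bash
sed -i '/capture/d' go.py; python3 go.py 632.2 -77.9 63 15.5
```

```text
t 39.2833 at [631.8 -79.  128.8] yaw 15.79 q6 1.03 -> cm [ 0.06 -0.1   6.58] twist 0.005 w 25.4
```

Call:
move_arm --rows '[{"grip": 255, "linear": [0.1, -0.1, 2.5], "twist": 0}, {"grip": 255, "linear": [0.1, -0.1, 3.9], "twist": 0}, {"grip": 255, "linear": [0.1, -0.1, 4.6], "twist": 0}, {"grip": 255, "linear": [0.1, -0.1, 5.2], "twist": 0}, {"grip": 255, "linear": [0.1, -0.1, 5.7], "twist": 0}, {"grip": 255, "linear": [0.1, -0.1, 6.1], "twist": 0}, {"grip": 255, "linear": [0.1, -0.1, 6.4], "twist": 0}, {"grip": 255, "linear": [0.1, -0.1, 6.6], "twist": 0}, {"grip": 255, "linear": [0.1, -0.1, 6.6], "twist": 0}, {"grip": 255, "linear": [0.1, -0.1, 6.6], "twist": 0}]'

```text
time_s: 40.12
tcp_pos: [633.0, -77.3, 63.9]
tcp_rot: [0.99, 0.138, 0.0, 0.0]
ft_force: [-2.9, 0.8, 4.4]
gripper_width: 25.7
finger_force: 30.0
```

Call:
move_arm --rows '[{"grip": 255, "linear": [0, 0, 0], "twist": 0}, {"grip": 255, "linear": [0, 0, 0], "twist": 0}, {"grip": 255, "linear": [0, 0, 0], "twist": 0}]'

```text
time_s: 40.37
tcp_pos: [633.1, -77.3, 63.9]
tcp_rot: [0.99, 0.138, 0.0, 0.0]
ft_force: [-2.8, 0.6, 5.4]
gripper_width: 25.5
finger_force: 30.0
```

Call:
move_arm --rows '[{"grip": 255, "linear": [0, 0, 0.15], "twist": 0}, {"grip": 255, "linear": [0, 0, 0.15], "twist": 0}, {"grip": 190, "linear": [0, 0, 0], "twist": 0}, {"grip": 110, "linear": [0, 0, 0], "twist": 0}, {"grip": 110, "linear": [0, 0, 0], "twist": 0}, {"grip": 110, "linear": [0, 0, 0], "twist": 0}, {"grip": 110, "linear": [0, 0, -1], "twist": 0}, {"grip": 110, "linear": [0, 0, -5], "twist": 0}, {"grip": 110, "linear": [0, 0, -8.5], "twist": 0}, {"grip": 110, "linear": [0, 0, -8.5], "twist": 0}]'

```text
time_s: 41.2
tcp_pos: [638.5, -78.8, 157.1]
tcp_rot: [0.99, 0.138, 0.007, 0.003]
ft_force: [1.2, 0.0, 1.8]
gripper_width: 53.6
finger_force: 0.0
```

```bash
python3 go.py 693.8 12.4 120 -7.8
```

```text
t 41.2 at [638.5 -78.8 157.1] yaw 15.86 q6 1.04 -> cm [ 7.81 -7.26  3.71] twist 0.413 w 53.6
```

Call:
move_arm --rows '[{"grip": 110, "linear": [2.5, -2, 0], "twist": 0.12}, {"grip": 110, "linear": [5, -4.2, 0], "twist": 0.24}, {"grip": 110, "linear": [7.5, -6.2, 1], "twist": 0.36}, {"grip": 110, "linear": [8.3, -7, 2.5], "twist": 0.41}, {"grip": 110, "linear": [8.3, -7, 2.5], "twist": 0.41}, {"grip": 110, "linear": [8.3, -7, 2.5], "twist": 0.41}, {"grip": 110, "linear": [8.3, -7, 2.5], "twist": 0.41}, {"grip": 110, "linear": [8.3, -7, 2.5], "twist": 0.41}, {"grip": 110, "linear": [8.3, -7, 2.5], "twist": 0.41}]'

```text
time_s: 41.95
tcp_pos: [693.7, 11.4, 123.9]
tcp_rot: [0.998, -0.067, 0.001, 0.0]
ft_force: [-0.1, 0.4, 0.2]
gripper_width: 53.6
finger_force: 0.0
```

```bash
python3 go.py 693.8 12.4 70 -7.8
```

```text
t 41.95 at [693.7  11.4 123.9] yaw -7.69 q6 1.6 -> cm [-0.01 -0.1   5.39] twist 0.002 w 53.6
```

Call:
move_arm --force 15 --rows '[{"grip": 110, "linear": [0, -0.1, 1.5], "twist": 0}, {"grip": 110, "linear": [0, -0.1, 3], "twist": 0}, {"grip": 110, "linear": [0, -0.1, 4.5], "twist": 0}, {"grip": 110, "linear": [0, -0.1, 5.4], "twist": 0}, {"grip": 255, "linear": [0, -0.1, 5.4], "twist": 0}, {"grip": 255, "linear": [0, -0.1, 5.4], "twist": 0}, {"grip": 255, "linear": [0, -0.1, 5.4], "twist": 0}, {"grip": 255, "linear": [0, -0.1, 5.4], "twist": 0}, {"grip": 255, "linear": [0, -0.1, 5.4], "twist": 0}, {"grip": 255, "linear": [0, -0.1, 5.4], "twist": 0}]'

```text
time_s: 42.78
tcp_pos: [694.2, 13.7, 69.6]
tcp_rot: [0.998, -0.066, 0.001, 0.0]
ft_force: [0.7, -0.2, -0.8]
gripper_width: 17.1
finger_force: 0.0
```

Call:
move_arm --rows '[{"grip": 255, "linear": [0, 0, 0], "twist": 0}, {"grip": 255, "linear": [0, 0, 0], "twist": 0}, {"grip": 255, "linear": [0, 0, 0], "twist": 0}]'

```text
time_s: 43.03
tcp_pos: [694.1, 13.6, 69.5]
tcp_rot: [0.998, -0.067, 0.001, 0.0]
ft_force: [0.1, -0.6, 3.3]
gripper_width: 13.7
finger_force: 15.0
```

Call:
move_arm --rows '[{"grip": 255, "linear": [0, -0.5, 0], "twist": 0}, {"grip": 255, "linear": [0, -1.0, 0], "twist": 0}, {"grip": 255, "linear": [0, -1.5, 0], "twist": 0}, {"grip": 255, "linear": [0, -2.0, 0], "twist": 0}, {"grip": 255, "linear": [0, -2.5, 0], "twist": 0}, {"grip": 255, "linear": [0, -3.0, 0], "twist": 0}, {"grip": 255, "linear": [0, -3.4, 0], "twist": 0}, {"grip": 255, "linear": [0, -3.7, 0], "twist": 0}, {"grip": 255, "linear": [0, -3.8, 0], "twist": 0}, {"grip": 255, "linear": [0, -3.8, 0], "twist": 0}]'

```text
time_s: 43.87
tcp_pos: [699.2, 51.2, 69.4]
tcp_rot: [0.998, -0.066, 0.001, 0.001]
ft_force: [-1.0, -4.1, 5.9]
gripper_width: 13.5
finger_force: 15.0
```

Call:
move_arm --rows '[{"grip": 255, "linear": [0, -0.1, 0], "twist": 0}, {"grip": 255, "linear": [0, -0.2, 0], "twist": 0}, {"grip": 255, "linear": [0, -0.3, 0], "twist": 0}, {"grip": 255, "linear": [0, -0.4, 0], "twist": 0}, {"grip": 255, "linear": [0, -0.4, 0], "twist": 0}, {"grip": 255, "linear": [0, -0.4, 0], "twist": 0}]'

```text
time_s: 44.37
tcp_pos: [699.2, 51.3, 69.4]
tcp_rot: [0.998, -0.067, -0.0, 0.004]
ft_force: [-2.7, -11.6, 6.0]
gripper_width: 13.5
finger_force: 15.0
```

Call:
move_arm --rows '[{"grip": 255, "linear": [0, 0.3, 0], "twist": 0}, {"grip": 110, "linear": [0, 0.3, 0], "twist": 0}, {"grip": 110, "linear": [0, 0.3, 0], "twist": 0}, {"grip": 110, "linear": [0, 0.3, 0], "twist": 0}, {"grip": 110, "linear": [0, 0.3, 0], "twist": 0}, {"grip": 110, "linear": [0, 0.3, 0], "twist": 0}, {"grip": 110, "linear": [0, 0.3, -2], "twist": 0}, {"grip": 110, "linear": [0, 0.3, -5], "twist": 0}, {"grip": 110, "linear": [0, 0.3, -8.5], "twist": 0}, {"grip": 110, "linear": [0, 0.3, -12], "twist": 0}]'

```text
time_s: 45.2
tcp_pos: [697.8, 52.8, 188.5]
tcp_rot: [0.998, -0.066, -0.001, -0.0]
ft_force: [0.1, -0.6, -0.4]
gripper_width: 53.5
finger_force: 0.0
```

Call:
move_arm --rows '[{"grip": 110, "linear": [-2, 0, -2], "twist": 0}, {"grip": 110, "linear": [-4, 0, -3], "twist": 0}, {"grip": 110, "linear": [-6, 0, -3], "twist": 0}, {"grip": 110, "linear": [-6, 0, -3], "twist": 0}, {"grip": 110, "linear": [-6, 0, -3], "twist": 0}, {"grip": 110, "linear": [-6, 0, -3], "twist": 0}]'

```text
time_s: 45.7
tcp_pos: [639.7, 60.4, 218.2]
tcp_rot: [0.998, -0.066, 0.0, -0.0]
ft_force: [0.4, -0.5, 0.3]
gripper_width: 53.9
finger_force: 0.0
```

```bash
python3 -c "
from station import *; s=sense(); print(s['time_s'],s['tcp_pos'],s['ft_force']); print(job_done())"
```

```text
45.7 [639.65416735  60.38279164 218.21632877] [ 0.41990556 -0.4764179   0.27906019]
the job is handed in; nothing more can be done
None
```

Job handed in at 45.7 s: all four cartridges are seated, the blanking plug is in the grey tray and the keeper is slid to its shut stop; the 200 camera calls ran out before the last cartridge went in, so that seating (same depth and force as the others) and the shut keeper (39 mm travel) were checked by touch only.

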